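# Open the battery compartment of the sweet scale with the blade key

### The arm

A 6-joint arm with a two-finger parallel gripper is mounted at the origin on a cart in front of the work surface, level with it; the furniture and walls round the work are solid. World frame = base frame: x ahead of the robot, y to its left, z up, the work surface at z = 0. Lengths are in m, angles in rad, forces in N, time in s.
With the tool pointing down it reaches from about 0.375 to 0.825 m from the base axis. Payload 5.5 kg.
Tool frame: the origin (TCP) lies at the very end of the fingers, on their centre line; the grasp point (between the pads) lies 19 mm behind it; z points along the fingers, y is the direction in which the jaws open and shut (so a half turn about z gives the same grasp; the last joint's range is limited). The gripper opens to 85 mm and grips with 20 to 120 N. Pads are 22 mm wide; open, the fingers measure 114 mm over their backs; the gripper's body (76 mm by 85 mm) begins 54 mm behind the grasp point. The pads swing forward as they close: fully open they stand 13 mm farther back than shut.
Start: joints at [0, 0.314, -0.047, 1.21, 0, 1.571], TCP at [0.6, -0, 0.231] pointing down, gripper open.
Joint ranges: [-2.67, 2.67], [-0.69, 1.73], [-1.03, 1.25], [-2.08, 2.16], [-1.42, 1.45], [-3.14, 3.14]. Speed limits (rad/s): [2.39, 2.39, 3.01, 3.14, 3.14, 3.14].

### API

Orientations are given as [roll, pitch, yaw] about the fixed x, y, z axes, in that order (R = Rz(yaw) Ry(pitch) Rx(roll)).
In Python, from bench import * gives the robot as it stands.
- The arm moves only by the shell command python3 -m jog 'ROWS' [FORCE]. ROWS is JSON, a list of rows, each a list of 3 entries, a list of its own where there are three numbers: the shift along the tool's x, y, z in cm, then the turn, a rotation vector about the tool's x, y, z in degrees, then the finger opening in cm, from 0 to 8.54. A call has exactly 10 rows; each row is the pose to reach, as a shift and turn from the pose commanded when the call began, along the tool's axes at that moment; what a row does not reach only later rows make up. A row lasts 1/8 s, in which the tool goes at most 62.5 mm and 10.7 degrees, less where a joint would pass 70% of its speed; a pose out of reach is approached as far as the arm can. A call with a gripper value outside its range is refused whole. The fingers move at their own pace and stop on an object; FORCE is the grip in N (left out, the last holds). Time passes only in rows, so rows that repeat a pose let the fingers close, or fill a call up. It gives the time, the measured TCP pose, the force and the opening at its end, in the units of the state.
- get_state(): the state, without advancing time (a new reading comes with each control period).
- read_camera(name): name is "scene" or "side" or "wrist"; returns (picture, depth): 480x640x3 uint8, blue, green, red; 480x640 float32, m along the optical axis (not along the pixel's ray), 0 where there is no reading.
- camera_info(name): a dict with "vfov" (degrees; the focal length in pixels is half the picture's height over the tangent of half this angle, whatever the lens; pixels are square), "cx", "cy" (the principal point, pixels), "xyz" and "attitude" of the camera in the world. Camera axes: x right, y down, z forward; pixel columns grow to the right and rows downward; lengths in m; the calibration is good to about 2 mm. A picture is of the moment at which its call begins: read the wrist's pose just before it. camera_info takes no time and is no camera call; for the wrist camera it gives the pose at the moment of the call.
- hand_in(): hands the job in, once; it reports no verdict.
Trained networks look in the newest picture that a camera, given by its name, has taken for a name from the list of things; names that differ only in an ending like _2 or _b are one class to them, and where a whole thing is asked for, a point or a joint stands for the part that bears it (a point fixed in the world has none). Each returns a list of dicts, best first, with "confidence" (0 to 1); they miss things now and then, are a little off and sometimes report something else, mostly with a low value. They report only what shows in the picture. A call takes as long as a camera call. They do not tell look-alikes from the thing itself.
- recognise(thing, camera): "location" ([column, row] in pixels, amid what is visible of it).
- regions_of(thing, camera): "mask" (480x640 bool, what is visible of it) and "location" ([column, row] in pixels, amid what is visible of it).
- place_of(thing, camera): "location" ([column, row] in pixels: a listed point, or the origin of a listed thing).
The state is a dict: "time": time; "joint_pos": joint angles; "dq": joint speeds; "joint_torque": joint torques, N m; "ee_pos": TCP position; "ee_rot": TCP orientation; "ft_force": force on the tool from outside, world axes, zero at the start; "wrist_torque": the same for the moment, N m; "opening": opening from 0.0 (shut) to 1.0 (fully open).
Only numpy, scipy, OpenCV 4.12 (cv2) and the standard library are available. Lean on these libraries where they do the work, as an engineer would, in place of code of your own. Each camera call takes 0.05 s, during which the arm holds its last target.

### The job

The sweet scale lies upside down on the counter and needs new batteries. Unlock its battery cover with the blade key, pushing gently on the slotted fastener and giving it a quarter turn anticlockwise until it springs up, and put the key back in its wooden block; then lift the cover off and lay it flat, right way up, on the counter clear of the scale. Do not press hard on the plastic, do not work the fastener with the fingers, and leave the other goods where they stand.

Things in the scene. Friction and masses are not known exactly. Their poses are not given: they have to be found in the camera images.
- scale: white counter scale lying underside up on its steel pan, 140 x 170 mm (x, y), fixed. Its upper face is 46 mm above its origin; the height at which it lies varies, so that this face is 46 to 50 mm above the counter. z up. 4 black rubber feet 22 mm wide stand 20 mm above that face at x +-55, y +-70 mm. The battery compartment is in the middle, under the cover
- fastener (a point): mean place of the fastener's axis, level with the scale's upper face. The fastener is an oval metal head 30 x 14 mm on a post, standing through an oblong hole (22 x 41 mm) of the cover; its top is 10.5 mm above this point while locked; a slot 3.6 mm wide and 5 mm deep runs along it, open at both ends. Locked, the slot lies along the scale's x and the head holds the cover down
- stud_turn (a joint): turn of the fastener in rad: 0 locked, grows anticlockwise seen from above; sprung up from about 1.3, stop at 1.52, where the head passes the hole of the cover. Unpushed, a notch blocks it within 0.5 rad. The head also floats: its axis is anywhere up to 3.5 mm to either side of point fastener along the scale's y (not measured; see or feel where the slot is)
- stud_lift (a joint): axial travel of the sprung fastener in m: 0 locked, negative when pushed in, +0.006 sprung up, unlocked. It must be pushed in at least 2.2 mm (6 N in all; it bottoms rigidly at -0.0032, 6.7 N) and kept in while turning. Over 30 N between the key and the fastener, scale or cover (all contacts added) is too much
- cover: grey battery cover, plate 64 x 92 mm (x, y), 4 mm thick, lying in a recess of the scale with 1.5 mm of play all round, top face flush with the scale's upper face. Origin: plate centre, 11 mm below its top face, level with the foot of the skirt on which it lies flat when off (z is then 0 on the counter). z up. Unlocked, it lifts straight up over the fastener's head. About 0.1 kg
- rib (a point): middle of the cover's grey pull rib, by which it is lifted: 10 mm wide (cover x), 30 mm long (cover y), standing 13 mm above the cover's top face; this point is 7 mm above that face, at y -24 mm on the cover (the fastener is about 44 mm away, at y +20 mm)
- key: blade key standing in its block, blade down: steel blade 20 mm wide (x), 2.4 mm thick (y), 26 mm long, tip rounded, under a collar 24 x 10 x 4 mm (z 26 to 30 mm) and a flat black handle 30 mm wide (x), 12 mm thick (y), z 28 to 62 mm. Origin: centre of the blade's tip; z up towards the handle. About 60 g
- key_stand: wooden block 86 x 50 x 32 mm (x, y, z), fixed; in its middle a slot along x, 23 x 5 mm and 28 mm deep, for the key's blade, and a round pen hole 30 mm to either side. Origin: centre of its underside. The key stands in it with its collar on the top face, the key's origin 6 mm above the block's origin, key x along block x (either way round)
- cream_jar: small jar with a white lid, 50 mm wide, 60 mm high, a bystander; origin at the centre of its underside
- pastille_tin: round yellowish tin, 65 mm wide, 36 mm high, a bystander; origin at the centre of its underside
Things that resemble listed ones, but are neither listed nor needed, are in the scene too. Leave any orange or turquoise look-alike of the key alone.

How it is judged:
By the outcome, as a careful person would: the job done as asked, in the order asked, and still so for the second after the job is handed in, with the robot touching nothing.
It also fails if it takes over 72 s, if anything falls off the work surface, if the arm or the gripper's body presses on something with over 40 N, if the wrist force passes 120 N, or if a joint passes its speed limit or range.

## Working session

There is one attempt and no reset: what is moved stays moved. The work goes in short steps, Python scripts to look and compute and a shell command to move; the robot and the scene stay as the last step left them, time stands still between calls to the robot, and variables do not carry over. Pictures are saved under pics/ and viewed, and the job is handed in when it is done.

```bash
ls; mkdir -p pics
python3 - <<'E'
from bench import *
import cv2
s=get_state();print(s)
for n in ["scene","side","wrist"]:
    i=camera_info(n);print(n,i)
    p,d=read_camera(n);cv2.imwrite(f"pics/{n}0.png",p)
E
```

```text
pics
{'time': 0.0, 'joint_pos': array([-4.47653429e-06,  3.14217638e-01, -4.80542953e-02,  1.21017319e+00,
       -1.42195817e-05,  1.57079678e+00]), 'dq': array([-0.00017058,  0.00104772,  0.00075175,  0.00165655, -0.00136202,
        0.00102298]), 'joint_torque': array([ 1.69644722e-03, -5.39594257e+01,  3.39749372e+01,  1.94567809e-02,
        9.49871333e-05,  6.01428906e-05]), 'ee_pos': array([ 5.99446929e-01, -7.38870431e-06,  2.30450434e-01]), 'ee_rot': array([-3.13994386e+00,  1.42203022e-05,  1.57079142e+00]), 'ft_force': array([-0.21834515, -0.49390334, -0.05078073]), 'wrist_torque': array([-0.0207865 ,  0.02033642, -0.04818979]), 'opening': 1.0009301104091064}
scene {'vfov': 51.757151202989434, 'cx': 318.1005889120838, 'cy': 237.3654496686597, 'xyz': array([0.09869982, 0.69428978, 0.59386759]), 'attitude': array([-2.25085731, -0.01499335, -2.3584768 ])}
side {'vfov': 42.413112151715204, 'cx': 329.714564449598, 'cy': 240.0373689354664, 'xyz': array([0.27400929, 0.91299643, 0.4444674 ]), 'attitude': array([-2.01931283e+00, -8.37081373e-04, -2.73404604e+00])}
wrist {'vfov': 63.25823828200314, 'cx': 321.72047954987835, 'cy': 238.19925075115233, 'xyz': array([0.5991621 , 0.07009894, 0.37289342]), 'attitude': array([2.86424638e+00, 6.49520490e-04, 4.95989411e-04])}
```

View pics/scene0.png

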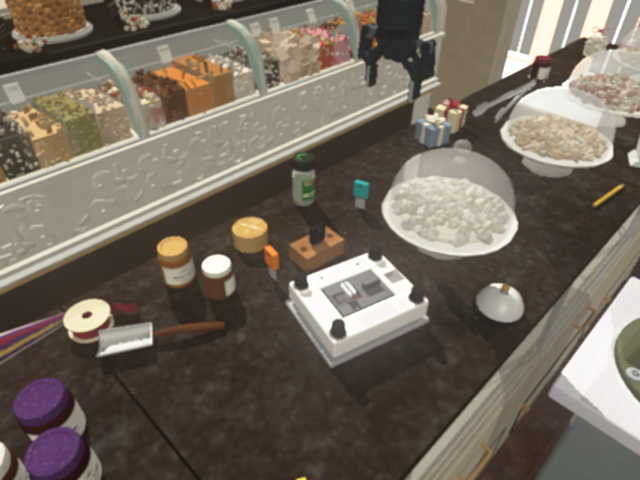

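View pics/side0.png

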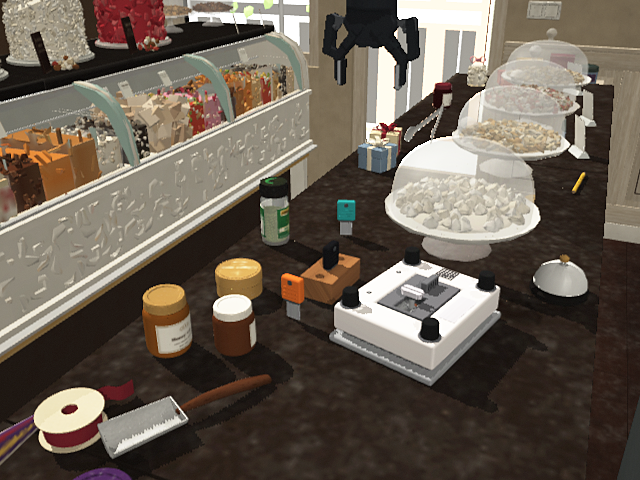

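View pics/wrist0.png

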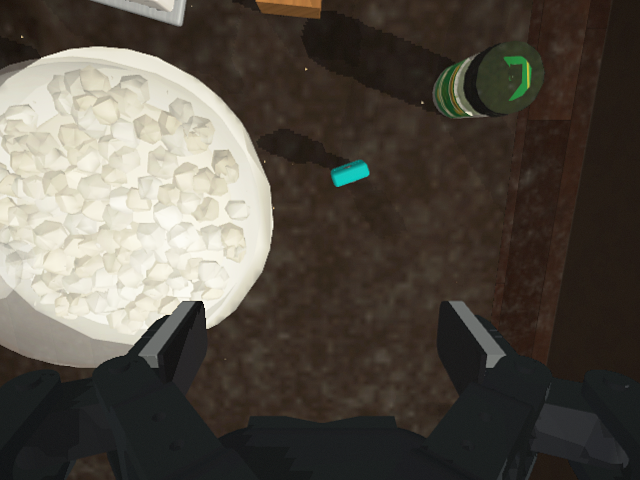

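```bash
cat > h.py <<'E'
from bench import *
import numpy as np, cv2
from scipy.spatial.transform import Rotation as R
def cam(n):
    i=camera_info(n); f=240/np.tan(np.radians(i["vfov"]/2))
    return f,i["cx"],i["cy"],np.array(i["xyz"]),R.from_euler('xyz',i["attitude"]).as_matrix()
def ray(c,uv):
    f,cx,cy,t,M=c
    return M@np.array([(uv[0]-cx)/f,(uv[1]-cy)/f,1.0])
def atz(c,uv,z):
    r=ray(c,uv); return c[3]+r*(z-c[3][2])/r[2]
def tri(obs):
    A=np.zeros((3,3));b=np.zeros(3)
    for c,uv in obs:
        r=ray(c,uv);r/=np.linalg.norm(r);P=np.eye(3)-np.outer(r,r);A+=P;b+=P@c[3]
    X=np.linalg.solve(A,b)
    return X,[1000*np.linalg.norm(np.cross(ray(c,uv)/np.linalg.norm(ray(c,uv)),X-c[3])) for c,uv in obs]
def proj(c,X):
    f,cx,cy,t,M=c; p=M.T@(np.array(X)-t); return np.array([f*p[0]/p[2]+cx,f*p[1]/p[2]+cy])
def cloud(c,d):
    f,cx,cy,t,M=c
    v,u=np.mgrid[0:480,0:640]
    P=np.stack([(u-cx)/f*d,(v-cy)/f*d,d],-1)
    return P@M.T+t
E
python3 - <<'E'
from h import *
np.set_printoptions(precision=4,suppress=True)
D={}
for n in ["scene","side"]:
    c=cam(n);p,d=read_camera(n);W=cloud(c,d)
    print(n,"nodepth",(d==0).mean())
    for t in ["scale","fastener","rib","cover","key","key_stand","cream_jar","pastille_tin"]:
        for r in place_of(t,n)[:4]:
            u,v=np.round(r["location"]).astype(int)
            print(t,r["location"],round(r["confidence"],2),W[v,u])
            if t not in D or n not in D[t]: D.setdefault(t,{})[n]=(c,r["location"])
for t in D:
    if len(D[t])==2: print(t,tri(list(D[t].values())))
E
```

```text
scene nodepth 0.0155078125
scale [353.9, 313.6] 0.61 [0.4049 0.3002 0.049 ]
scale [315.0, 251.8] 0.25 [0.5594 0.2272 0.0303]
scale [252.8, 243.9] 0.19 [0.6609 0.2841 0.0209]
fastener [346.5, 295.0] 0.8 [0.4369 0.2828 0.053 ]
fastener [250.9, 244.2] 0.62 [0.6635 0.2866 0.0208]
rib [371.4, 283.5] 0.88 [0.4218 0.2427 0.0594]
cover [357.7, 296.4] 0.66 [0.4382 0.2512 0.0272]
key [273.7, 277.5] 0.77 [0.5818 0.3039 0.0036]
key [374.6, 282.3] 0.72 [0.4206 0.2345 0.059 ]
key [355.6, 207.1] 0.55 [ 0.6278  0.0386 -0.0016]
key_stand [314.1, 255.5] 0.73 [0.5532 0.2358 0.0302]
cream_jar [217.5, 288.4] 0.56 [0.6068 0.3999 0.0282]
pastille_tin [253.0, 243.5] 0.93 [0.6609 0.2841 0.0209]
side nodepth 0.042506510416666664
scale [419.1, 327.9] 0.95 [0.4145 0.3307 0.0495]
scale [428.9, 279.0] 0.28 [0.4287 0.2383 0.0625]
fastener [410.3, 299.5] 0.97 [0.4399 0.282  0.0534]
fastener [428.4, 280.7] 0.6 [0.4288 0.2427 0.0619]
rib [429.2, 281.9] 0.81 [0.4266 0.2463 0.0628]
rib [420.5, 302.3] 0.62 [0.4376 0.2399 0.0275]
cover [419.9, 304.6] 0.81 [0.4273 0.2813 0.0489]
cover [417.1, 325.8] 0.59 [0.4178 0.3271 0.
[... 529 characters left out ...]
4(1.61069060347134), np.float64(1.610690603471306)])
rib (array([0.4268, 0.2369, 0.056 ]), [np.float64(2.304483566793123), np.float64(2.304483566793216)])
cover (array([0.433 , 0.2586, 0.0353]), [np.float64(0.053141020517448165), np.float64(0.05314102051741867)])
key (array([0.5877, 0.3005, 0.0003]), [np.float64(1.5417348662839212), np.float64(1.541734866283833)])
key_stand (array([0.5718, 0.2162, 0.0066]), [np.float64(1.045178488630959), np.float64(1.0451784886309494)])
cream_jar (array([0.622 , 0.3916, 0.0085]), [np.float64(1.6975717770577992), np.float64(1.697571777057855)])
pastille_tin (array([ 0.6938,  0.2612, -0.0077]), [np.float64(2.6620232004511952), np.float64(2.6620232004511046)])
```

```bash
python3 -m jog '[[[0,0,-6],[0,0,0],8.5],[[2,-1,-10],[0,0,0],8.5],[[6,-2.5,-10],[0,0,0],8.5],[[11,-4.5,-10],[0,0,0],8.5],[[16,-6.5,-10],[0,0,0],8.5],[[21,-8.5,-10],[0,0,0],8.5],[[25,-10,-8],[0,0,0],8.5],[[25,-10,-5],[0,0,0],8.5],[[25,-10,-5],[0,0,0],8.5],[[25,-10,-5],[0,0,0],8.5]]'
python3 - <<'E'
from h import *
c=cam("wrist");s=get_state();print(s["time"],s["ee_pos"],s["ee_rot"],c[3],c[4]);p,d=read_camera("wrist");cv2.imwrite("pics/w1.png",p)
np.savez("w1.npz",d=d,W=cloud(c,d))
for t in ["scale","fastener","rib","cover","key","key_stand","cream_jar","pastille_tin"]:
        for r in place_of(t,"wrist")[:3]:
            u,v=np.round(r["location"]).astype(int)
            print(t,r["location"],round(r["confidence"],2),cloud(c,d)[v,u])
E
```

```text
time: 2.3
ee_pos: [0.5004, 0.2498, 0.2823]
ee_rot: [3.141, -0.0, 1.57]
ft_force: [0.1, 0.7, 0.2]
opening: 0.999
2.3 [0.50043054 0.24975858 0.28228496] [ 3.14086925e+00 -2.80449819e-04  1.57015262e+00] [0.49981605 0.31983115 0.42468672] [[ 9.99998702e-01 -5.51629773e-04  1.51362606e-03]
 [-1.16572869e-04 -9.61863861e-01 -2.73528606e-01]
 [ 1.60678873e-03  2.73528075e-01 -9.61862678e-01]]
scale [259.9, 185.5] 0.83 [0.43729604 0.26215248 0.0264667 ]
scale [244.7, 218.2] 0.71 [0.42725189 0.23675336 0.06199866]
scale [390.4, 232.2] 0.27 [0.57200627 0.21435264 0.03016047]
fastener [256.6, 170.2] 0.81 [0.44148274 0.28253369 0.06648637]
rib [242.9, 214.9] 0.95 [0.42561399 0.23979251 0.06251703]
rib [262.5, 184.2] 0.28 [0.44550521 0.26979705 0.06654215]
cover [254.7, 190.5] 0.84 [0.43210514 0.25815019 0.02715178]
key [392.3, 231.5] 0.96 [0.57151988 0.21801958 0.04388022]
key [420.5, 366.8] 0.93 [0.62214619 0.03444708 0.00442157]
key [406.2, 149.1] 0.81 [0.57738548 0.30083275 0.06015057]
key_stand [389.3, 233.1] 0.78 [0.5705784  0.21391205 0.03254643]
cream_jar [446.5, 63.8] 0.64 [0.60768988 0.37244974 0.06018052]
pastille_tin [494.9, 176.5] 0.81 [0.67269975 0.27332642 0.03543825]
pastille_tin [388.9, 233.4] 0.74 [0.5705784  0.21391205 0.03254643]
```

View pics/w1.png

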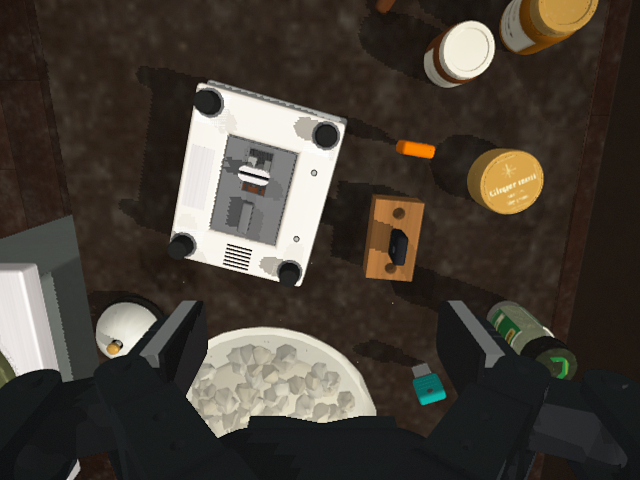

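Run:
```python
from h import *
np.set_printoptions(precision=4,suppress=True)
z=np.load("w1.npz");W=z["W"]
def rect(sel,name):
    P=W[sel];(c,sz,a)=cv2.minAreaRect((P[:,:2]*1000).astype(np.float32))
    print(name,len(P),"med",np.median(P,0),"mean",P.mean(0),"rect",np.array(c),np.array(sz),a)
v,u=np.mgrid[0:480,0:640]
reg=lambda a,b,c,d:(u>=a)&(u<=b)&(v>=c)&(v<=d)
Z=W[...,2]
rect(reg(380,415,215,285)&(Z>.055),"handle top")
rect(reg(355,430,190,290)&(Z>.025)&(Z<.04),"block")
m=reg(160,350,80,290)
print(np.histogram(Z[m],bins=np.arange(-.01,.08,.004)))
rect(m&(Z>.065)&(Z<.08),"feet>65")
rect(m&(Z>.044)&(Z<.053),"face")
for name,b in dict(f1=(190,225,80,118),f2=(310,342,118,150),f3=(168,198,230,262),f4=(273,303,258,290)).items():
    rect(reg(*b)&(Z>.064),name)
rect(reg(225,280,155,190)&(Z>.054),"head")
rect(reg(225,262,190,240)&(Z>.054),"rib")
p=cv2.imread("pics/w1.png")
cv2.imwrite("pics/w1z.png",cv2.resize(p[110:300,150:420],None,fx=2.9,fy=2.9,interpolation=cv2.INTER_CUBIC))
```

```text
handle top 452 med [0.5745 0.2068 0.0672] mean [0.5738 0.2082 0.0714] rect [546.3237 259.3315] [ 23.9833 150.7231] 28.509309768676758
block 3156 med [0.5713 0.2117 0.0318] mean [0.5749 0.2079 0.0317] rect [576.0327 204.6745] [86.7156 50.5048] 84.48992156982422
(array([    0,  5573,  8749,    12,   699,   160,   190,   109,    57,
          89,     9,     9,   101,   489, 15709,  5574,   159,   373,
         536,  1251,   283,     0]), array([-0.01 , -0.006, -0.002,  0.002,  0.006,  0.01 ,  0.014,  0.018,
        0.022,  0.026,  0.03 ,  0.034,  0.038,  0.042,  0.046,  0.05 ,
        0.054,  0.058,  0.062,  0.066,  0.07 ,  0.074,  0.078]))
feet>65 1697 med [0.4345 0.2825 0.069 ] mean [0.4336 0.2709 0.0686] rect [432.554  259.7602] [158.2186 128.654 ] 74.60961151123047
face 21693 med [0.4334 0.2654 0.0494] mean [0.4339 0.2648 0.0493] rect [432.3267 259.652 ] [169.7433 140.5003] 74.67469787597656
f1 436 med [0.3989 0.341  0.0693] mean [0.4003 0.3411 0.0739] rect [443.058  327.5835] [ 18.8024 113.0167] 72.77657318115234
f2 382 med [0.5041 0.3125 0.0693] mean [0.5039 0.3127 0.072 ] rect [504.0189 312.5101] [18.5876 18.6121] 64.83799743652344
f3 329 med [0.3622 0.2079 0.0691] mean [0.3639 0.2089 0.0731] rect [429.5455 256.7517] [187.8896  19.1153] 36.104061126708984
f4 306 med [0.4674 0.1792 0.0693] mean [0.4677 0.1807 0.0736] rect [478.0843 244.9474] [154.837   18.5702] 80.65593719482422
head 480 med [0.4378 0.2778 0.0656] mean [0.4389 0.2785 0.0714] rect [465.3876 290.4151] [87.3258 24.014 ] 25.135093688964844
rib 367 med [0.4272 0.2378 0.0623] mean [0.4289 0.2397 0.0716] rect [454.8188 274.7957] [125.9815  18.4507] 53.356292724609375
```

View pics/w1z.png

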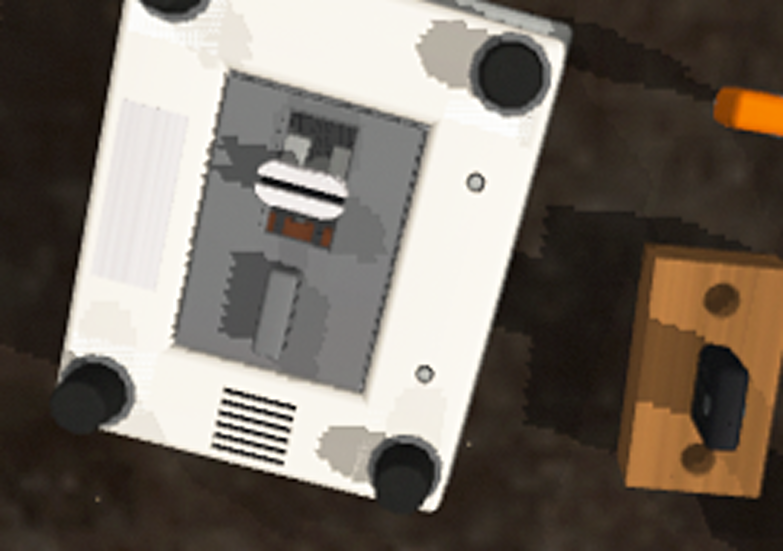

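Run:
```python
from h import *
np.set_printoptions(precision=4,suppress=True)
z=np.load("w1.npz");W=z["W"];Z=W[...,2]
print(get_state()["joint_pos"])
v,u=np.mgrid[0:480,0:640]
reg=lambda a,b,c,d:(u>=a)&(u<=b)&(v>=c)&(v<=d)
def loc(sel,o,yaw,name):
    P=W[sel];ca,sa=np.cos(yaw),np.sin(yaw);q=(P[:,:2]-o);X=q@[ca,sa];Y=q@[-sa,ca]
    print(name,len(P),"x pct",np.percentile(X,[1,5,50,95,99])*1e3,"y",np.percentile(Y,[1,5,50,95,99])*1e3,"z",np.percentile(P[:,2],[5,50,95])*1e3)
bo=np.array([.5760,.2047]);by=np.radians(84.5)
loc(reg(380,415,215,285)&(Z>.064)&(Z<.071),bo,by,"handle top")
loc(reg(380,415,215,285)&(Z>.04)&(Z<.071),bo,by,"handle all")
so=np.array([.4323,.2597]);sy=np.radians(-15.33)
loc(reg(225,290,155,190)&(Z>.056)&(Z<.070),so,sy,"head")
loc(reg(225,268,190,240)&(Z>.056)&(Z<.07),so,sy,"rib")
c=cam("wrist")
p=cv2.imread("pics/w1.png")
# slot: dark line within head; image points from zoom
for zz in (.0585,.060):
  for a in ((258,180),(343,196),(300,188)):
    X=atz(c,(150+a[0]/2.9,110+a[1]/2.9),zz)[:2]-so
    print(zz,X@[np.cos(sy),np.sin(sy)]*1e3,X@[-np.sin(sy),np.cos(sy)]*1e3)
# key handle top outline check
for a in ((712,348),(706,444),(745,385),(735,448)):
    X=atz(c,(150+a[0]/2.9,110+a[1]/2.9),.068)[:2]-bo
    print(X@[np.cos(by),np.sin(by)]*1e3,X@[-np.sin(by),np.cos(by)]*1e3)
```

```text
[ 0.4633  0.2208 -0.055   1.2946  0.      2.0344]
handle top 369 x pct [-13.692  -12.2805   1.027   14.0116  15.0154] y [-6.0295 -4.7777  0.8093  5.6224  6.0682] z [64.8447 67.407  68.8717]
handle all 564 x pct [-13.6794 -11.8422   2.8371  14.9813  15.1696] y [-5.6281 -4.5576  2.6156  6.1163  6.3442] z [43.5594 66.5484 68.7262]
head 471 x pct [-13.3524 -11.6908   0.48    12.7185  14.0698] y [11.8917 12.4733 18.2183 25.2529 25.424 ] z [60.3211 65.5293 67.0451]
rib 345 x pct [-4.6151 -3.9995  0.585   5.0997  5.3273] y [-38.2891 -36.7965 -23.1079  -9.8548  -9.0388] z [58.3733 62.26   63.6078]
0.0585 -14.209651819513306 17.091488188527425
0.0585 13.237983624823105 19.3194417198913
0.0585 -0.6677651287967356 18.160807130426964
0.06 -13.950241445361096 17.332898301480153
0.06 13.384732204777578 19.551706956129923
0.06 -0.4639388961088628 18.397828107899954
21.329194449730338 8.334552543373325
-11.645821539112545 5.4421537350378335
9.91970137374834 -4.3191528439433435
-12.121283385818996 -4.407895726555179
```

```bash
python3 -m jog '[[[0.5,-1.5,3],[0,0,0],5],[[1,-3,7],[0,0,0],5],[[1.5,-4.5,11],[0,0,0],5],[[2,-6.3,14],[0,0,0],5],[[2,-6.3,15],[0,0,0],5],[[2,-6.3,15],[0,0,0],5],[[2,-6.3,15],[0,0,0],5],[[2,-6.3,15],[0,0,0],5],[[2,-6.3,15],[0,0,0],5],[[2,-6.3,15],[0,0,0],5]]'
python3 - <<'E'
from h import *
np.set_printoptions(precision=4,suppress=True)
c=cam("wrist");s=get_state();print(s["time"],s["ee_pos"]);p,d=read_camera("wrist");cv2.imwrite("pics/w2.png",p);W=cloud(c,d);np.savez("w2.npz",d=d,W=W,t=c[3],M=c[4])
for t in ["fastener","rib","cover"]:
        for r in place_of(t,"wrist")[:2]:
            u,v=np.round(r["location"]).astype(int)
            print(t,r["location"],round(r["confidence"],2),W[v,u])
E
```

```text
time: 4.0
ee_pos: [0.4372, 0.2701, 0.1316]
ee_rot: [3.141, -0.0, 1.571]
ft_force: [-1.1, 1.1, 0.5]
opening: 0.588
4.0 [0.4372 0.2701 0.1316]
fastener [322.2, 232.0] 0.68 [0.4371 0.2846 0.0665]
rib [303.1, 304.1] 0.57 [0.4259 0.2395 0.0626]
cover [314.1, 257.9] 0.57 [0.4318 0.256  0.0267]
```

View pics/w2.png

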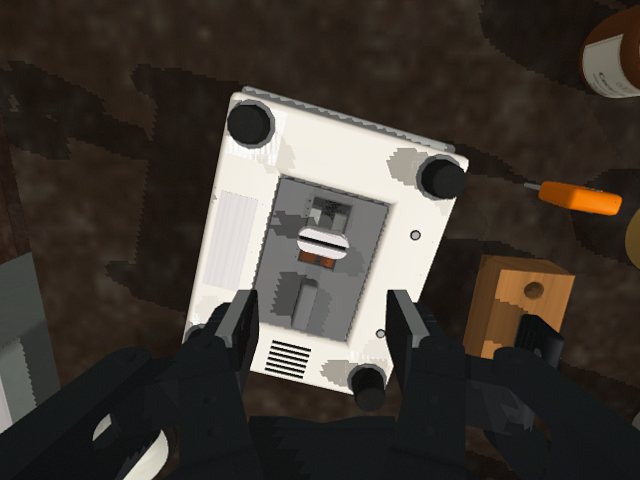

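Run:
```python
from h import *
p=cv2.imread("pics/w2.png");cv2.imwrite("pics/w2z.png",cv2.resize(p[210:280,270:370],None,fx=8,fy=8,interpolation=cv2.INTER_CUBIC))
p=cv2.imread("pics/w1.png");cv2.imwrite("pics/w1zz.png",cv2.resize(p[150:200,220:290],None,fx=11,fy=11,interpolation=cv2.INTER_CUBIC))
```

```text
(no output)
```

View pics/w2z.png

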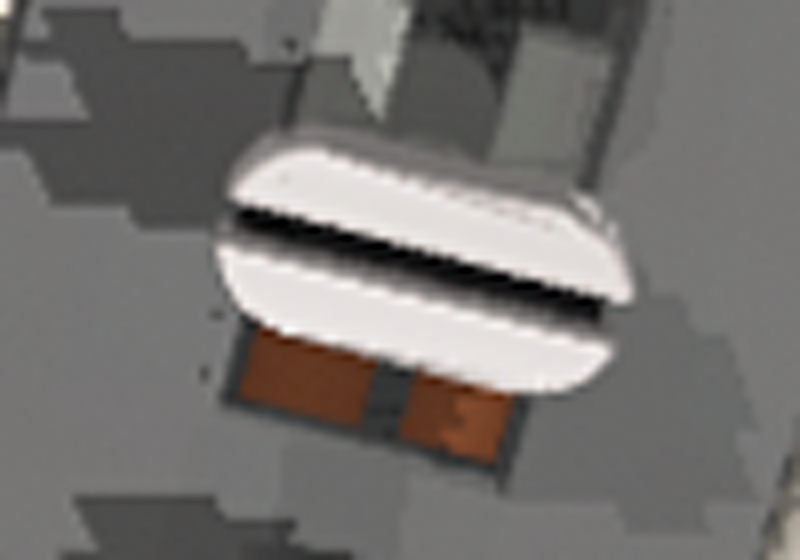

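View pics/w1zz.png

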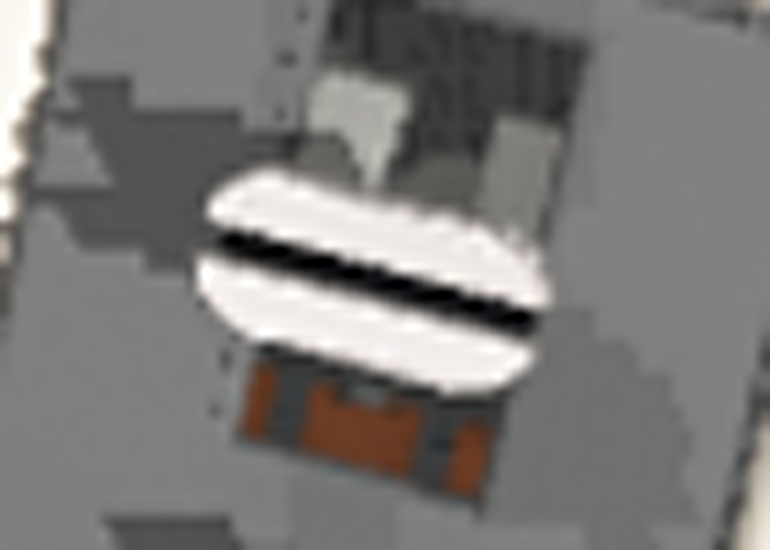

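Run:
```python
from h import *
np.set_printoptions(precision=4,suppress=True)
f=240/np.tan(np.radians(63.25823828200314/2))
z2=np.load("w2.npz");c2=(f,321.72,238.2,z2["t"],z2["M"])
c1=(f,321.72,238.2,np.array([0.49981605,0.31983115,0.42468672]),np.array([[9.99998702e-01,-5.51629773e-04,1.51362606e-03],[-1.16572869e-04,-9.61863861e-01,-2.73528606e-01],[1.60678873e-03,2.73528075e-01,-9.61862678e-01]]))
P=lambda a,o,k:((a[0]+.5)/k-.5+o[0],(a[1]+.5)/k-.5+o[1])
A=P((372,283),(220,150),11);B=P((420,275),(270,210),8)
print(tri([(c1,A),(c2,B)]))
so=np.array([.4323,.2597]);sy=np.radians(-15.33)
def l(X): q=X[:2]-so; return np.array([q@[np.cos(sy),np.sin(sy)],q@[-np.sin(sy),np.cos(sy)]])*1e3
for zz in (.060,.066):
  print(zz,l(atz(c1,A,zz)),l(atz(c2,B,zz)))
  for a in ((235,205),(610,298),(225,245),(615,345)): print("  ",l(atz(c2,P(a,(270,210),8),zz)))
W=z2["W"];Z=W[...,2];v,u=np.mgrid[0:480,0:640]
def loc(sel,name):
    Q=W[sel];X=np.array([l(q) for q in Q]);print(name,len(Q),np.percentile(X[:,0],[2,50,98]),np.percentile(X[:,1],[2,50,98]),np.percentile(Q[:,2],[10,50,90]))
m=(u>180)&(u<460)&(v>90)&(v<420)
F=W[m&(Z>.046)&(Z<.052)];print(cv2.minAreaRect((F[:,:2]*1000).astype(np.float32)),np.median(F[:,2]))
loc((u>290)&(u<352)&(v>220)&(v<265)&(Z>.056)&(Z<.071),"head")
loc((u>275)&(u<330)&(v>270)&(v<345)&(Z>.058)&(Z<.066),"rib")
for uu,vv in ((322,238),(322,250),(310,232),(335,252)):print(W[vv,uu],Z[vv,uu])
```

```text
(array([0.4373, 0.2773, 0.0642]), [np.float64(0.2844719006155619), np.float64(0.2844719006154336)])
0.06 [-0.2109 17.8842] [ 0.4146 16.832 ]
   [-13.6666  18.3676]
   [14.031  18.7759]
   [-13.6166  15.3069]
   [15.3755 15.4669]
0.066 [ 0.6023 18.8377] [-0.0753 18.5666]
   [-13.7616  20.0592]
   [13.1593 20.456 ]
   [-13.713   17.0843]
   [14.4661 17.2398]
((432.3859558105469, 259.7311706542969), (169.62901306152344, 139.66934204101562), 74.68705749511719) 0.04948766121539738
head 1250 [-13.4637  -0.2227  13.3091] [12.3598 18.1254 25.5776] [0.0609 0.0655 0.0666]
rib 793 [-4.8949 -0.1129  4.8135] [-37.6105 -22.4389  -9.1135] [0.061  0.0623 0.0632]
[0.4371 0.2812 0.0664] 0.06638822012984641
[0.4371 0.274  0.0658] 0.06579086161310804
[0.4305 0.2845 0.0661] 0.06609358646482874
[0.4444 0.2731 0.0667] 0.06666688640383633
```

```bash
python3 -m jog '[[[-1,2.5,0],[0,0,1],4],[[-2,5,0],[0,0,2],4],[[-4,8,0],[0,0,3],4],[[-5.5,11.5,0],[0,0,4.5],4],[[-6.5,13.9,1],[0,0,5.5],4],[[-6.5,13.9,2],[0,0,5.5],4],[[-6.5,13.9,3],[0,0,5.5],4],[[-6.5,13.9,3],[0,0,5.5],4],[[-6.5,13.9,3],[0,0,5.5],4],[[-6.5,13.9,3],[0,0,5.5],4]]'
python3 - <<'E'
from h import *
np.set_printoptions(precision=4,suppress=True)
c=cam("wrist");s=get_state();print(s["time"],s["ee_pos"],s["ee_rot"]);p,d=read_camera("wrist");cv2.imwrite("pics/w3.png",p);W=cloud(c,d)
Z=W[...,2];v,u=np.mgrid[0:480,0:640]
m=(Z>.063)&(Z<.071)&(np.hypot(W[...,0]-.576,W[...,1]-.205)<.03)
P=W[m];print(m.sum(),cv2.minAreaRect((P[:,:2]*1000).astype(np.float32)),np.median(P,0))
m=(Z>.029)&(Z<.035)&(np.hypot(W[...,0]-.576,W[...,1]-.205)<.06)
P=W[m];print(m.sum(),cv2.minAreaRect((P[:,:2]*1000).astype(np.float32)),np.median(P,0))
E
```

```text
time: 5.45
ee_pos: [0.576, 0.2054, 0.1019]
ee_rot: [3.141, -0.0, 1.475]
ft_force: [0.1, -0.4, 0.8]
opening: 0.468
5.45 [0.576  0.2054 0.1019] [ 3.1408 -0.0004  1.4754]
1382 ((576.0469970703125, 205.24853515625), (29.414480209350586, 12.400717735290527), 84.46773529052734) [0.5761 0.2063 0.0674]
10367 ((575.9837646484375, 204.42416381835938), (86.9440689086914, 50.24302673339844), 84.65281677246094) [0.5767 0.2115 0.0318]
```

View pics/w3.png

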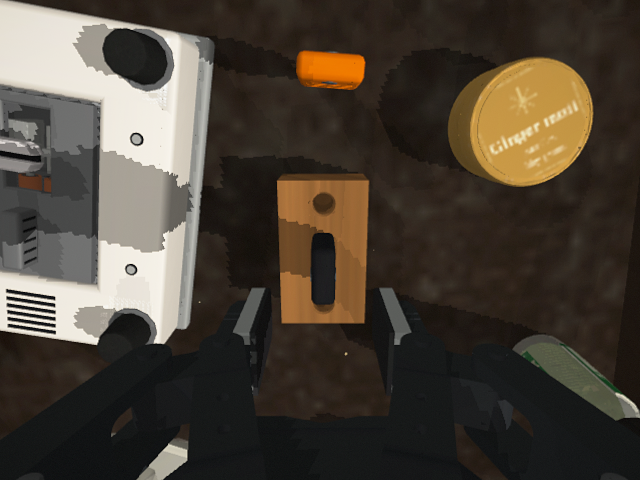

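```bash
python3 -m jog '[[[0,0,2],[0,0,0],4],[[0,0,4],[0,0,0],4],[[0,0,5.7],[0,0,0],4],[[0,0,6.5],[0,0,0],4],[[0,0,6.5],[0,0,0],4],[[0,0,6.5],[0,0,0],0.8],[[0,0,6.5],[0,0,0],0.5],[[0,0,6.5],[0,0,0],0.5],[[0,0,6.5],[0,0,0],0.5],[[0,0,6.5],[0,0,0],0.5]]' 70
```

```text
time: 6.75
ee_pos: [0.5768, 0.2053, 0.0372]
ee_rot: [3.14, -0.001, 1.475]
ft_force: [-0.6, -0.4, 5.2]
opening: 0.131
```

```bash
python3 -m jog '[[[0,0,-2],[0,0,0],0.5],[[0,0,-4.5],[0,0,0],0.5],[[0,0,-7],[0,0,0],0.5],[[0.5,-1.5,-8],[0,0,-10],0.5],[[1.5,-4,-8],[0,0,-20],0.5],[[2.5,-7,-8],[0,0,-30],0.5],[[3.5,-9.5,-8],[0,0,-40],0.5],[[4.5,-12,-8],[0,0,-50],0.5],[[5.5,-14,-8],[0,0,-60],0.5],[[5.87,-14.54,-8],[0,0,-70],0.5]]'
python3 -m jog '[[[0,0,0],[0,0,-10.2],0.5],[[0,0,0],[0,0,-10.2],0.5],[[0,0,0],[0,0,-10.2],0.5],[[0,0,0],[0,0,-10.2],0.5],[[0,0,0],[0,0,-10.2],0.5],[[0,0,0],[0,0,-10.2],0.5],[[0,0,0],[0,0,-10.2],0.5],[[0,0,0],[0,0,-10.2],0.5],[[0,0,0],[0,0,-10.2],0.5],[[0,0,0],[0,0,-10.2],0.5]]'
python3 - <<'E'
from h import *
np.set_printoptions(precision=4,suppress=True)
c=cam("wrist");s=get_state();print(s["time"],s["ee_pos"],s["ee_rot"],s["joint_pos"]);p,d=read_camera("wrist");cv2.imwrite("pics/w4.png",p);W=cloud(c,d);np.savez("w4.npz",d=d,W=W,t=c[3],M=c[4])
E
```

```text
time: 8.0
ee_pos: [0.4353, 0.2776, 0.116]
ee_rot: [-3.141, -0.001, 2.704]
ft_force: [-0.6, -0.8, -0.6]
opening: 0.127
time: 9.25
ee_pos: [0.4369, 0.2774, 0.1163]
ee_rot: [-3.142, -0.0, 2.875]
ft_force: [0.4, -1.3, -0.5]
opening: 0.128
9.25 [0.4369 0.2774 0.1163] [-3.1416 -0.      2.8746] [ 0.5657  0.2376 -0.4224  0.9108 -0.      0.8327]
```

View pics/w4.png

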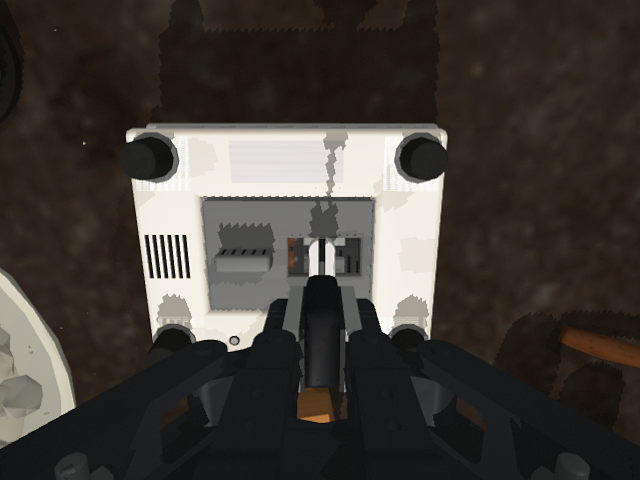

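Run:
```python
from h import *
p=cv2.imread("pics/w4.png");cv2.imwrite("pics/w4z.png",cv2.resize(p[225:320,270:380],None,fx=7,fy=6.3,interpolation=cv2.INTER_CUBIC))
for n in ("side","scene"):
    p,d=read_camera(n);cv2.imwrite(f"pics/{n}4.png",p)
    c=cam(n);x,y=proj(c,(.4374,.2777,.075)).astype(int);print(x,y)
    cv2.imwrite(f"pics/{n}4z.png",cv2.resize(p[y-60:y+50,x-70:x+70],None,fx=5.4,fy=5.4,interpolation=cv2.INTER_CUBIC))
```

```text
414 283
348 282
```

View pics/w4z.png

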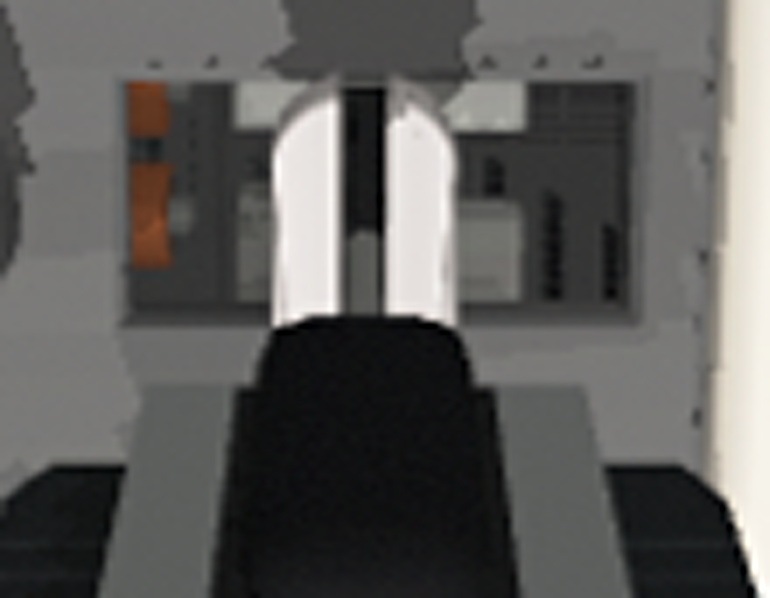

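View pics/side4z.png

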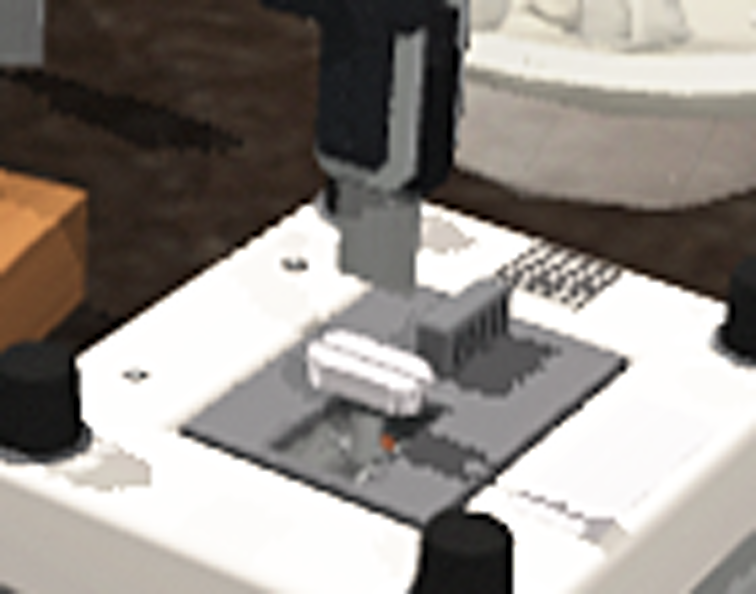

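View pics/scene4z.png

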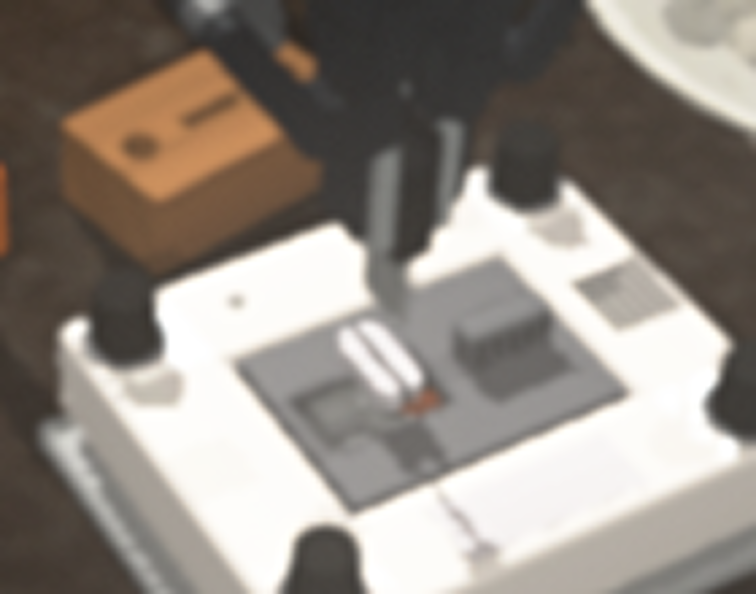

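```bash
python3 -m jog '[[[0,0,0.4],[0,0,0],0.5],[[0,0,0.8],[0,0,0],0.5],[[0,0,1.1],[0,0,0],0.5],[[0,0,1.4],[0,0,0],0.5],[[0,0,1.6],[0,0,0],0.5],[[0,0,1.7],[0,0,0],0.5],[[0,0,1.8],[0,0,0],0.5],[[0,0,1.9],[0,0,0],0.5],[[0,0,2.0],[0,0,0],0.5],[[0,0,2.0],[0,0,0],0.5]]'
python3 - <<'E'
from h import *
c=cam("wrist");p,d=read_camera("wrist")
cv2.imwrite("pics/w5z.png",cv2.resize(p[210:320,270:380],None,fx=7,fy=5.4,interpolation=cv2.INTER_CUBIC))
n="side";p,d=read_camera(n)
c=cam(n);x,y=proj(c,(.4374,.2777,.075)).astype(int)
cv2.imwrite(f"pics/{n}5z.png",cv2.resize(p[y-60:y+50,x-70:x+70],None,fx=5.4,fy=5.4,interpolation=cv2.INTER_CUBIC))
print(get_state()["ft_force"])
E
```

```text
time: 10.65
ee_pos: [0.4369, 0.2773, 0.0962]
ee_rot: [-3.142, -0.0, 2.875]
ft_force: [-0.4, -0.5, -0.8]
opening: 0.129
[0.48391199 0.32732273 0.13075619]
```

View pics/w5z.png

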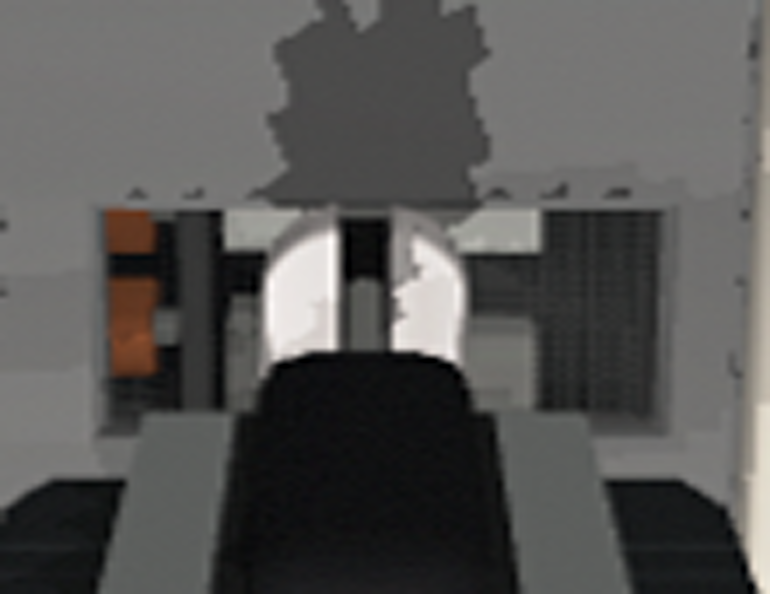

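View pics/side5z.png

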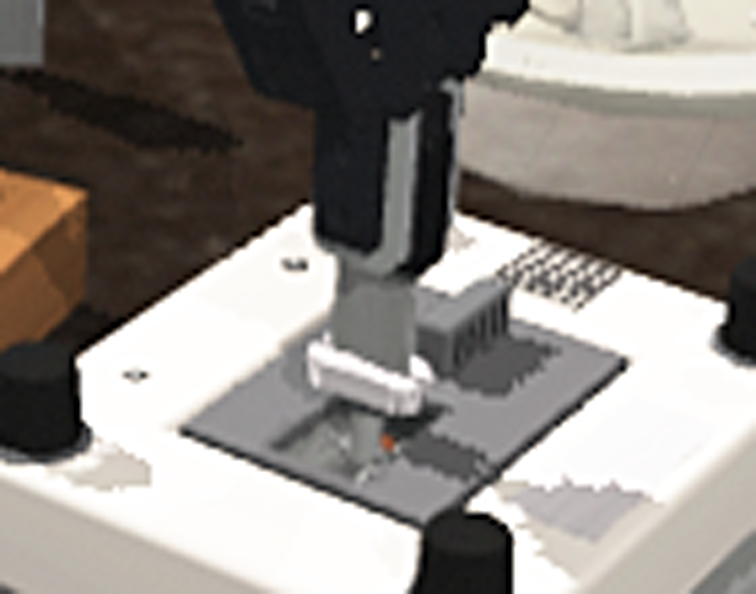

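```bash
python3 -m jog '[[[0,0,0.1],[0,0,0],0.5],[[0,0,0.2],[0,0,0],0.5],[[0,0,0.3],[0,0,0],0.5],[[0,0,0.35],[0,0,0],0.5],[[0,0,0.4],[0,0,0],0.5],[[0,0,0.45],[0,0,0],0.5],[[0,0,0.5],[0,0,0],0.5],[[0,0,0.5],[0,0,0],0.5],[[0,0,0.5],[0,0,0],0.5],[[0,0,0.5],[0,0,0],0.5]]'
python3 -c "
from bench import *
s=get_state();print(s['ee_pos'],s['ft_force'],s['wrist_torque'])"
```

```text
time: 12.0
ee_pos: [0.4369, 0.2774, 0.0914]
ee_rot: [3.142, 0.0, 2.875]
ft_force: [1.0, 0.3, 0.8]
opening: 0.129
[0.43692232 0.27739484 0.09135738] [0.9707116  0.29265113 0.80340004] [-0.08176984  0.1575885  -0.02948604]
```

```bash
python3 -m jog '[[[0,0,0.03],[0,0,0],0.5],[[0,0,0.06],[0,0,0],0.5],[[0,0,0.1],[0,0,0],0.5],[[0,0,0.13],[0,0,0],0.5],[[0,0,0.16],[0,0,0],0.5],[[0,0,0.2],[0,0,0],0.5],[[0,0,0.2],[0,0,0],0.5],[[0,0,0.2],[0,0,0],0.5],[[0,0,0.2],[0,0,0],0.5],[[0,0,0.2],[0,0,0],0.5]]'
python3 -c "
from bench import *
for i in range(4):
  s=get_state();print(s['ee_pos'],s['ft_force'],s['wrist_torque'])"
```

```text
time: 13.25
ee_pos: [0.4369, 0.2774, 0.0894]
ee_rot: [3.142, 0.0, 2.875]
ft_force: [-0.9, -0.7, 1.9]
opening: 0.13
[0.43692313 0.27741398 0.08935793] [-0.89441367 -0.66307732  1.90833501] [-0.08512985  0.13140109 -0.03932479]
[0.43692313 0.27741398 0.08935793] [-0.89441367 -0.66307732  1.90833501] [-0.08512985  0.13140109 -0.03932479]
[0.43692313 0.27741398 0.08935793] [-0.89441367 -0.66307732  1.90833501] [-0.08512985  0.13140109 -0.03932479]
[0.43692313 0.27741398 0.08935793] [-0.89441367 -0.66307732  1.90833501] [-0.08512985  0.13140109 -0.03932479]
```

Run:
```python
from h import *
c=cam("wrist");p,d=read_camera("wrist")
W=cloud(c,d);Z=W[...,2];v,u=np.mgrid[0:480,0:640]
m=(np.hypot(W[...,0]-.4375,W[...,1]-.2777)<.018)&(Z>.055)&(Z<.068);print(m.sum(),np.percentile(Z[m],[5,25,50,75,95]))
a=cv2.resize(p[210:320,270:380],None,fx=6,fy=5.4,interpolation=cv2.INTER_CUBIC)
cv2.imwrite("pics/w6z.png",a)
n="side";p,d=read_camera(n)
c=cam(n);x,y=proj(c,(.4374,.2777,.075)).astype(int)
cv2.imwrite(f"pics/{n}6z.png",cv2.resize(p[y-60:y+50,x-70:x+70],None,fx=5.4,fy=5.4,interpolation=cv2.INTER_CUBIC))
print(get_state()["ft_force"])
```

```text
626 [0.05743259 0.05994147 0.06270357 0.06328832 0.06416326]
[-0.85387885 -0.14864519  1.73352998]
```

View pics/side6z.png

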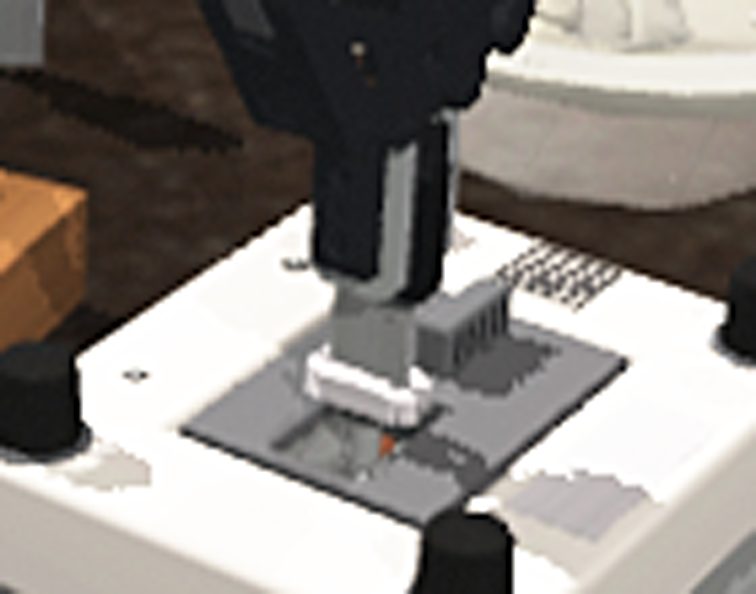

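View pics/w6z.png

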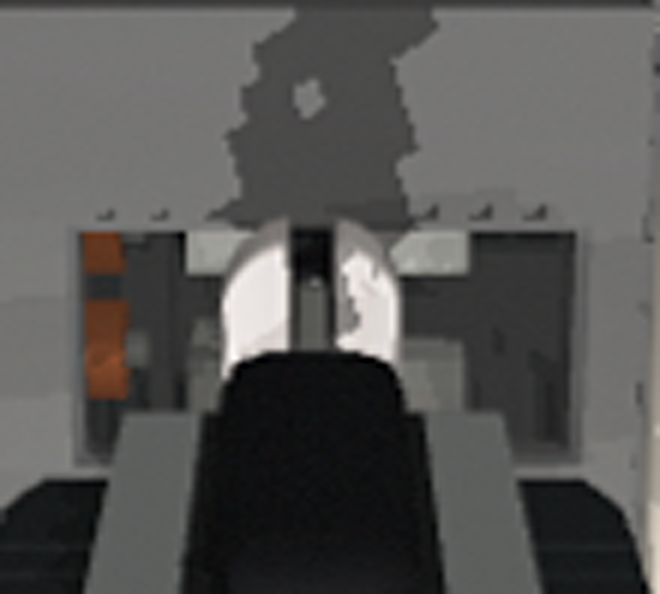

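```bash
python3 -m jog '[[[0,0,0.1],[0,0,0],0.5],[[0,0,0.2],[0,0,0],0.5],[[0,0,0.27],[0,0,0],0.5],[[0,0,0.33],[0,0,0],0.5],[[0,0,0.39],[0,0,0],0.5],[[0,0,0.45],[0,0,0],0.5],[[0,0,0.5],[0,0,0],0.5],[[0,0,0.5],[0,0,0],0.5],[[0,0,0.5],[0,0,0],0.5],[[0,0,0.5],[0,0,0],0.5]]'
python3 - <<'E'
from h import *
c=cam("wrist");s=get_state();print(s['ee_pos'],s['ft_force'],s['wrist_torque']);p,d=read_camera("wrist")
W=cloud(c,d);Z=W[...,2]
m=(np.hypot(W[...,0]-.4375,W[...,1]-.2777)<.018)&(Z>.053)&(Z<.066);print(m.sum(),np.percentile(Z[m],[5,25,50,75,95]))
a=cv2.resize(p[210:320,270:380],None,fx=6,fy=5.4,interpolation=cv2.INTER_CUBIC)
cv2.imwrite("pics/w7z.png",a)
E
```

```text
time: 14.6
ee_pos: [0.4369, 0.2774, 0.0844]
ee_rot: [3.141, 0.0, 2.875]
ft_force: [-1.5, -0.7, 4.7]
opening: 0.132
[0.43694351 0.27740744 0.08440456] [-1.53968411 -0.73715242  4.69458878] [-0.28154326  0.31748197 -0.02137432]
575 [0.05344005 0.05702929 0.05796456 0.05853072 0.05969603]
```

View pics/w7z.png

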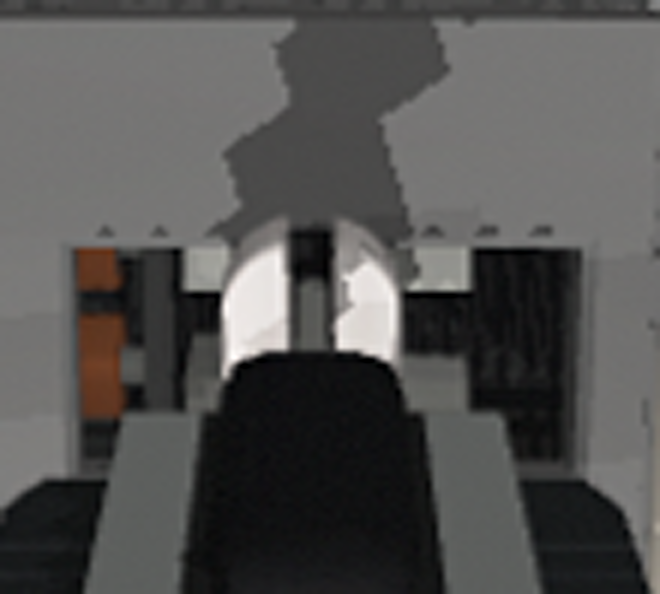

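```bash
python3 -m jog '[[[0,0,0.03],[0,0,0],0.5],[[0,0,0.06],[0,0,0],0.5],[[0,0,0.09],[0,0,0],0.5],[[0,0,0.1],[0,0,0],0.5],[[0,0,0.1],[0,0,0],0.5],[[0,0,0.1],[0,0,0],0.5],[[0,0,0.1],[0,0,0],0.5],[[0,0,0.1],[0,0,0],0.5],[[0,0,0.1],[0,0,0],0.5],[[0,0,0.1],[0,0,0],0.5]]'
python3 - <<'E'
from h import *
c=cam("wrist");s=get_state();print(s['ee_pos'],s['ft_force'],s['wrist_torque']);p,d=read_camera("wrist")
print(get_state()["ft_force"])
W=cloud(c,d);Z=W[...,2]
m=(np.hypot(W[...,0]-.4375,W[...,1]-.2777)<.018)&(Z>.053)&(Z<.066);print(m.sum(),np.percentile(Z[m],[5,25,50,75,95]))
E
```

```text
time: 15.9
ee_pos: [0.4369, 0.2774, 0.0834]
ee_rot: [3.141, 0.0, 2.875]
ft_force: [-2.4, -1.0, 6.5]
opening: 0.127
[0.4369494  0.27738651 0.08343251] [-2.44932533 -0.95623087  6.4607148 ] [-0.26033701  0.32399267 -0.0317518 ]
[-1.49115414 -1.60958466  6.2414266 ]
528 [0.05378159 0.05652998 0.05715319 0.0577302  0.05922211]
```

```bash
python3 -m jog '[[[0,0,0.01],[0,0,-4],0.5],[[0,0,0.01],[0,0,-8],0.5],[[0,0,0.01],[0,0,-12],0.5],[[0,0,0.01],[0,0,-16],0.5],[[0,0,0.01],[0,0,-20],0.5],[[0,0,0.01],[0,0,-24],0.5],[[0,0,0.01],[0,0,-28],0.5],[[0,0,0.01],[0,0,-32],0.5],[[0,0,0.01],[0,0,-36],0.5],[[0,0,0.01],[0,0,-40],0.5]]'
python3 - <<'E'
from h import *
c=cam("wrist");s=get_state();print(s['ee_pos'],s['ft_force'],s['wrist_torque']);p,d=read_camera("wrist")
print(get_state()["ft_force"])
cv2.imwrite("pics/w8z.png",cv2.resize(p[190:330,250:400],None,fx=5,fy=4,interpolation=cv2.INTER_CUBIC))
E
```

```text
time: 17.2
ee_pos: [0.437, 0.2771, 0.0833]
ee_rot: [-3.141, 0.0, -2.708]
ft_force: [-1.2, -1.7, 5.3]
opening: 0.129
[0.43704535 0.27711151 0.0833256 ] [-1.22682329 -1.71368994  5.29249817] [-0.410815    0.22485598 -0.03156379]
[-0.72856663 -1.26148984  5.32013496]
```

View pics/w8z.png

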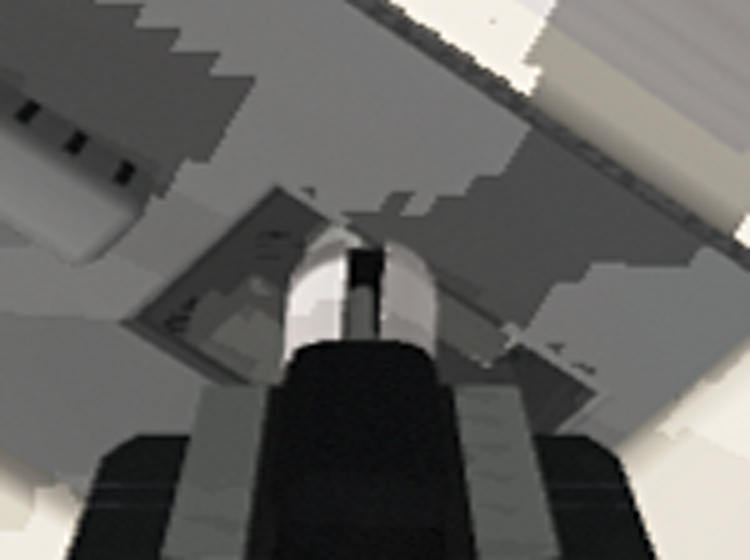

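```bash
python3 -m jog '[[[0,0,0],[0,0,-5],0.5],[[0,0,0],[0,0,-10],0.5],[[0,0,0],[0,0,-15],0.5],[[0,0,0],[0,0,-20],0.5],[[0,0,0],[0,0,-25],0.5],[[0,0,0],[0,0,-30],0.5],[[0,0,0],[0,0,-35],0.5],[[0,0,0],[0,0,-40],0.5],[[0,0,0],[0,0,-45],0.5],[[0,0,0],[0,0,-48],0.5]]'
python3 - <<'E'
from h import *
c=cam("wrist");s=get_state();print(s['ee_pos'],s['ft_force'],s['wrist_torque']);p,d=read_camera("wrist")
print(get_state()["ft_force"])
cv2.imwrite("pics/w9z.png",cv2.resize(p[190:330,250:400],None,fx=5,fy=4,interpolation=cv2.INTER_CUBIC))
E
```

```text
time: 18.5
ee_pos: [0.4376, 0.2771, 0.0835]
ee_rot: [-3.14, -0.0, -1.871]
ft_force: [0.8, -2.9, 6.0]
opening: 0.129
[0.43761434 0.27709524 0.08348582] [ 0.82513037 -2.88400706  5.96266188] [-0.52208872 -0.0945829  -0.09151075]
[-0.28601833 -2.69243301  5.97315716]
```

View pics/w9z.png

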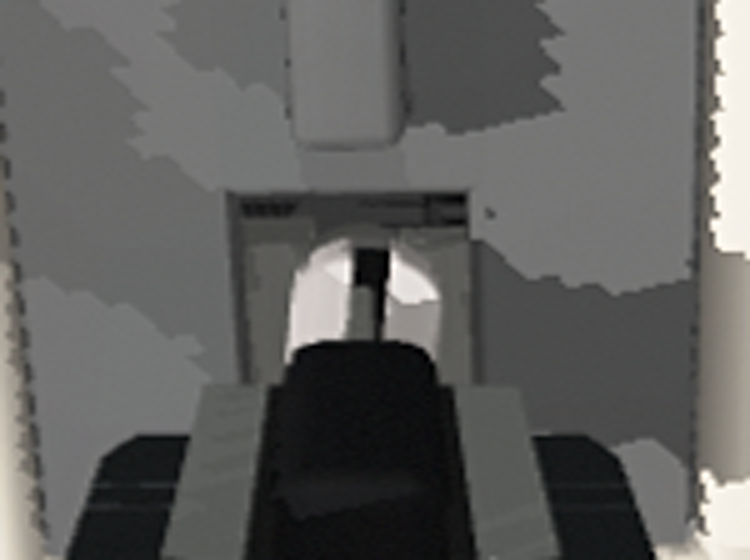

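```bash
python3 -m jog '[[[0,0,-0.2],[0,0,0],0.5],[[0,0,-0.4],[0,0,0],0.5],[[0,0,-0.7],[0,0,0],0.5],[[0,0,-1.0],[0,0,0],0.5],[[0,0,-1.4],[0,0,0],0.5],[[0,0,-1.8],[0,0,0],0.5],[[0,0,-2.6],[0,0,0],0.5],[[0,0,-3.5],[0,0,0],0.5],[[0,0,-4.5],[0,0,0],0.5],[[0,0,-4.5],[0,0,0],0.5]]'
python3 - <<'E'
from h import *
c=cam("wrist");s=get_state();print(s['ee_pos'],s['ft_force'],s['joint_pos']);p,d=read_camera("wrist")
W=cloud(c,d);Z=W[...,2]
m=(np.hypot(W[...,0]-.4375,W[...,1]-.2777)<.018)&(Z>.053)&(Z<.069);print(m.sum(),np.percentile(Z[m],[5,25,50,75,95]))
cv2.imwrite("pics/w10z.png",cv2.resize(p[190:330,250:400],None,fx=5,fy=4,interpolation=cv2.INTER_CUBIC))
n="side";p,d=read_camera(n)
c=cam(n);x,y=proj(c,(.4374,.2777,.075)).astype(int)
cv2.imwrite(f"pics/{n}10z.png",cv2.resize(p[y-60:y+50,x-70:x+70],None,fx=5.4,fy=5.4,interpolation=cv2.INTER_CUBIC))
E
```

```text
time: 19.8
ee_pos: [0.4376, 0.2779, 0.1294]
ee_rot: [-3.14, 0.002, -1.873]
ft_force: [-0.4, 1.6, -1.1]
opening: 0.13
[0.43759685 0.27788344 0.12939613] [-0.35485882  1.60961683 -1.14302215] [ 5.65691517e-01  2.25644060e-01 -4.05001958e-01  9.38100470e-01
  1.28268592e-04 -7.03202001e-01]
1010 [0.06046395 0.06345052 0.06575294 0.06632215 0.06701019]
```

View pics/w10z.png

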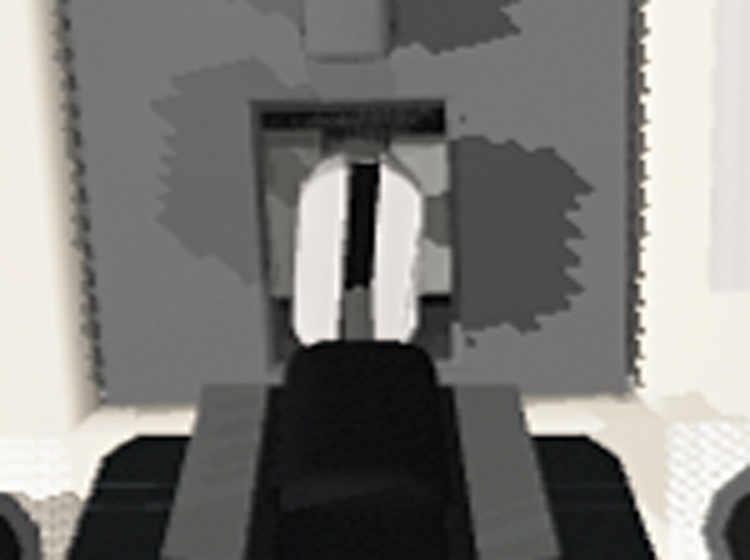

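View pics/side10z.png

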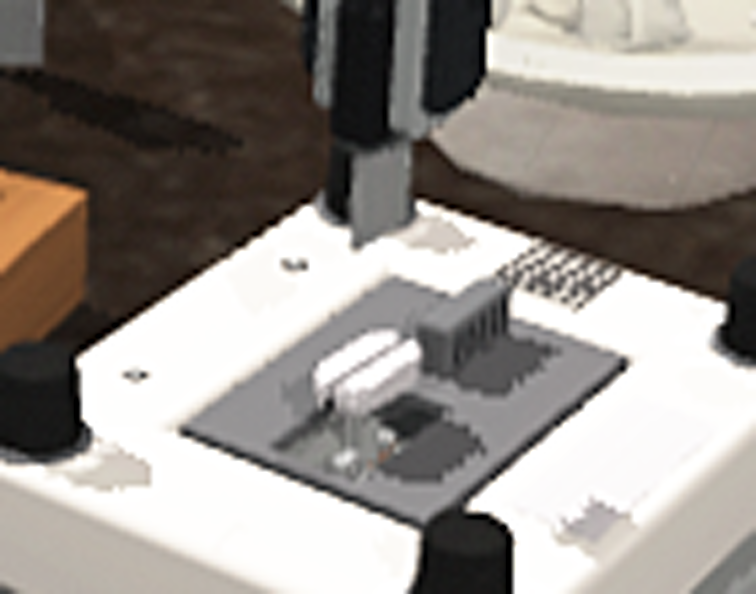

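Run:
```python
from h import *
c=cam("wrist")
P=lambda x,y:(250+(x+.5)/5-.5,190+(y+.5)/4-.5)
sy=-15.33
for a,b in (((349,165),(342,285)),((380,165),(371,290))):
    A=atz(c,P(*a),.066);B=atz(c,P(*b),.066);d=A-B;print(np.degrees(np.arctan2(d[1],d[0]))-sy,A,B)
print(get_state()["ee_rot"])
```

```text
-94.61764747073339 [0.43323991 0.26312253 0.066     ] [0.4391297  0.27935073 0.066     ]
-94.97153014226294 [0.43002214 0.26412212 0.066     ] [0.4362693 0.281009  0.066    ]
[-3.14139486e+00  3.42925354e-04 -1.87274228e+00]
```

```bash
python3 -m jog '[[[0.4,-2,0],[0,0,-2],0.5],[[1,-5,0],[0,0,-4],0.5],[[1.5,-8.5,0],[0,0,-6],0.5],[[2.2,-12,0],[0,0,-8],0.5],[[2.7,-14.5,0],[0,0,-10],0.5],[[2.85,-15.41,0],[0,0,-11.8],0.5],[[2.85,-15.41,0],[0,0,-11.8],0.5],[[2.85,-15.41,1],[0,0,-11.8],0.5],[[2.85,-15.41,1.5],[0,0,-11.8],0.5],[[2.85,-15.41,1.5],[0,0,-11.8],0.5]]'
python3 - <<'E'
from h import *
c=cam("wrist");s=get_state();print(s['ee_pos'],s['ee_rot'],s['ft_force']);p,d=read_camera("wrist")
cv2.imwrite("pics/w11z.png",cv2.resize(p[150:350,210:450],None,fx=3.2,fy=3,interpolation=cv2.INTER_CUBIC))
W=cloud(c,d);Z=W[...,2]
m=(Z>.029)&(Z<.035)&(np.hypot(W[...,0]-.576,W[...,1]-.205)<.06)
P=W[m];print(m.sum(),cv2.minAreaRect((P[:,:2]*1000).astype(np.float32)))
n="side";p,d=read_camera(n)
c=cam(n);x,y=proj(c,(.576,.205,.06)).astype(int)
cv2.imwrite(f"pics/{n}11z.png",cv2.resize(p[y-60:y+50,x-70:x+70],None,fx=5.4,fy=5.4,interpolation=cv2.INTER_CUBIC))
E
```

```text
time: 21.15
ee_pos: [0.5745, 0.2044, 0.1123]
ee_rot: [3.14, -0.001, -1.666]
ft_force: [-0.3, -0.3, -1.1]
opening: 0.13
[0.57452178 0.20440922 0.11234445] [ 3.14010803e+00 -6.51942532e-04 -1.66635813e+00] [-0.28287873 -0.31222767 -1.06114633]
8478 ((575.7811889648438, 199.85406494140625), (75.89311981201172, 50.158451080322266), 84.69864654541016)
```

View pics/w11z.png

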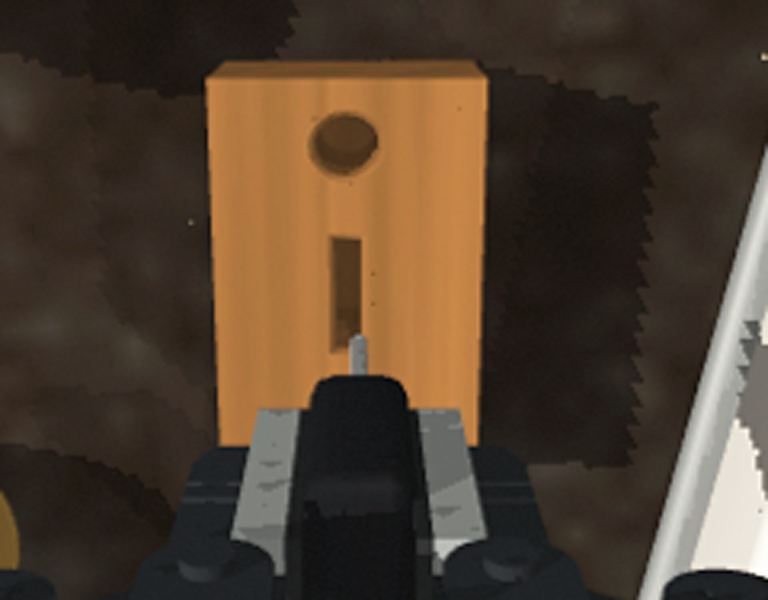

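View pics/side11z.png

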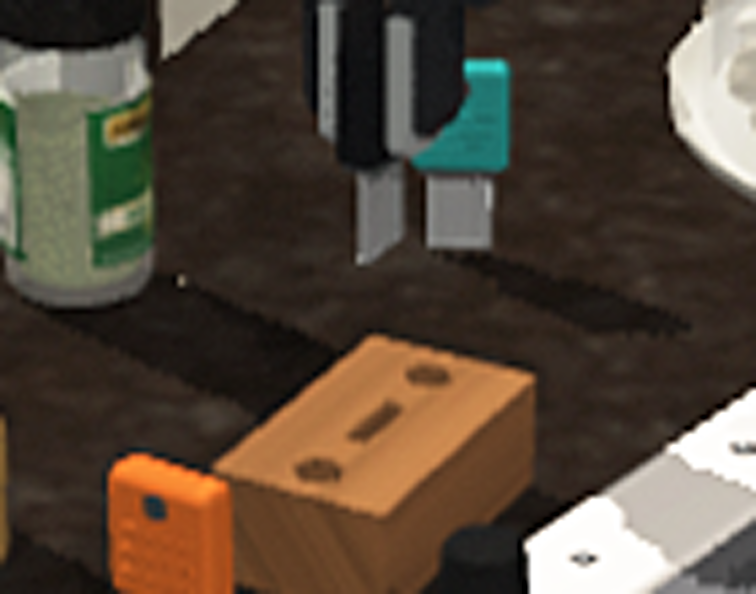

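```bash
python3 -m jog '[[[0,0,0],[0,0,0],0.5],[[0,0,0.5],[0,0,0],0.5],[[0,0,1.2],[0,0,0],0.5],[[0,0,2],[0,0,0],0.5],[[0,0,2.8],[0,0,0],0.5],[[0,0,3.2],[0,0,0],0.5],[[0,0,3.2],[0,0,0],0.5],[[0,0,3.2],[0,0,0],0.5],[[0,0,3.2],[0,0,0],0.5],[[0,0,3.2],[0,0,0],0.5]]'
python3 - <<'E'
from h import *
c=cam("wrist");s=get_state();print(s['ee_pos'],s['ee_rot'],s['ft_force']);p,d=read_camera("wrist")
cv2.imwrite("pics/w12z.png",cv2.resize(p[150:350,210:450],None,fx=3.2,fy=3,interpolation=cv2.INTER_CUBIC))
E
```

```text
time: 22.5
ee_pos: [0.5757, 0.2044, 0.0814]
ee_rot: [-3.141, 0.0, -1.667]
ft_force: [-0.4, -0.4, 0.1]
opening: 0.131
[0.57570854 0.20439201 0.08144995] [-3.14120792e+00  1.49911686e-04 -1.66676144e+00] [-0.37554199 -0.42961178  0.13569423]
```

View pics/w12z.png

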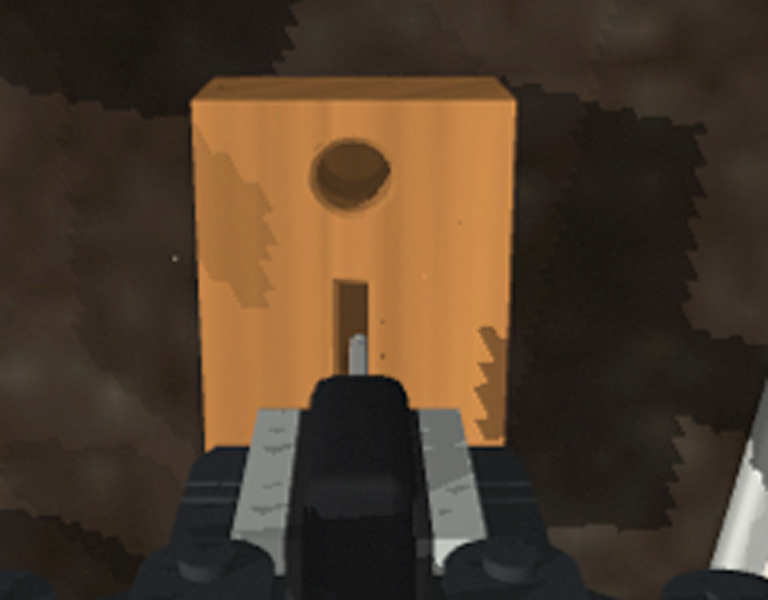

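```bash
python3 - <<'E'
from h import *
c=cam("wrist");P=lambda x,y:(210+(x+.5)/3.2-.5,150+(y+.5)/3-.5)
a=np.radians(84.6);bo=np.array([.576,.2044])
for n,q,z in (("slotfar",(351,281),.032),("blade",(359,336),.050),("blade",(359,336),.053)):
    X=atz(c,P(*q),z)[:2]-bo;print(n,X@[np.cos(a),np.sin(a)]*1e3,X@[np.sin(a),-np.cos(a)]*1e3)
E
python3 -m jog '[[[0,-0.05,0],[0,0,0],0.5],[[0,-0.09,0.5],[0,0,0],0.5],[[0,-0.09,1.0],[0,0,0],0.5],[[0,-0.09,1.4],[0,0,0],0.5],[[0,-0.09,1.7],[0,0,0],0.5],[[0,-0.09,2.0],[0,0,0],0.5],[[0,-0.09,2.2],[0,0,0],0.5],[[0,-0.09,2.3],[0,0,0],0.5],[[0,-0.09,2.3],[0,0,0],0.5],[[0,-0.09,2.3],[0,0,0],0.5]]'
python3 - <<'E'
from h import *
c=cam("wrist");s=get_state();print(s['ee_pos'],s['ee_rot'],s['ft_force']);p,d=read_camera("wrist")
cv2.imwrite("pics/w13z.png",cv2.resize(p[150:350,210:450],None,fx=3.2,fy=3,interpolation=cv2.INTER_CUBIC))
n="side";p,d=read_camera(n)
c=cam(n);x,y=proj(c,(.576,.205,.06)).astype(int)
cv2.imwrite(f"pics/{n}13z.png",cv2.resize(p[y-60:y+50,x-70:x+70],None,fx=5.4,fy=5.4,interpolation=cv2.INTER_CUBIC))
E
```

```text
slotfar -11.551296818567396 0.4376110703257785
blade -7.918133472123818 -0.8581567386939638
blade -8.973991313981402 -0.8619796686071984
time: 23.8
ee_pos: [0.5765, 0.2043, 0.0583]
ee_rot: [-3.141, 0.0, -1.667]
ft_force: [-0.8, -0.4, -0.8]
opening: 0.128
[0.57654229 0.20429894 0.05833132] [-3.14140070e+00  1.12995815e-04 -1.66678333e+00] [-0.82435796 -0.39121142 -0.76575798]
```

View pics/w13z.png

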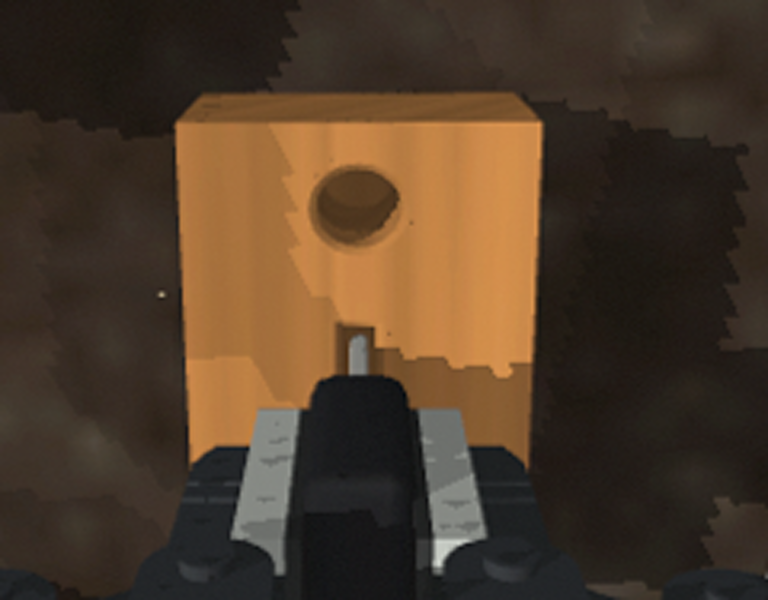

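View pics/side13z.png

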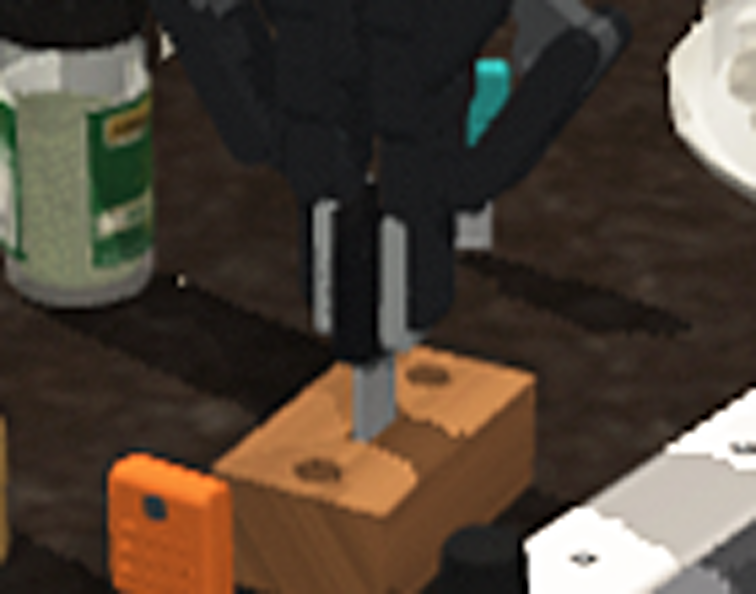

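```bash
python3 -m jog '[[[0,0,0.5],[0,0,0],0.5],[[0,0,1],[0,0,0],0.5],[[0,0,1.4],[0,0,0],0.5],[[0,0,1.8],[0,0,0],0.5],[[0,0,2.0],[0,0,0],0.5],[[0,0,2.05],[0,0,0],0.5],[[0,0,2.05],[0,0,0],0.5],[[0,0,2.05],[0,0,0],0.5],[[0,0,2.05],[0,0,0],0.5],[[0,0,2.05],[0,0,0],0.5]]'
```

```text
time: 25.15
ee_pos: [0.5765, 0.2042, 0.0378]
ee_rot: [-3.142, 0.0, -1.667]
ft_force: [-0.5, 0.1, -0.4]
opening: 0.129
```

```bash
python3 -m jog '[[[0,0,0],[0,0,0],3.5],[[0,0,0],[0,0,0],3.5],[[0,0,0],[0,0,0],3.5],[[0,0,-1],[0,0,0],3.5],[[0,0,-3],[0,0,0],3.5],[[0,0,-5],[0,0,0],3.5],[[0,0,-7],[0,0,0],3.5],[[0,0,-9],[0,0,0],3.5],[[0,0,-9.5],[0,0,0],3.5],[[0,0,-9.5],[0,0,0],3.5]]'
python3 - <<'E'
from h import *
c=cam("wrist");s=get_state();print(s['ee_pos'],s['ee_rot'],s['ft_force']);p,d=read_camera("wrist")
cv2.imwrite("pics/w14.png",p)
W=cloud(c,d);Z=W[...,2]
m=(Z>.060)&(Z<.075)&(np.hypot(W[...,0]-.576,W[...,1]-.205)<.03)
P=W[m];print(m.sum(),cv2.minAreaRect((P[:,:2]*1000).astype(np.float32)),np.median(P,0))
E
```

```text
time: 26.4
ee_pos: [0.5767, 0.2043, 0.133]
ee_rot: [-3.141, 0.0, -1.667]
ft_force: [-0.2, 0.7, -0.6]
opening: 0.411
[0.57665655 0.20428779 0.13301379] [-3.14088298e+00  3.12430984e-04 -1.66683497e+00] [-0.2311802   0.66698391 -0.60987675]
1084 ((576.1625366210938, 205.4664764404297), (29.559402465820312, 12.629610061645508), 84.71891021728516) [0.57606328 0.20432178 0.06737141]
```

View pics/w14.png

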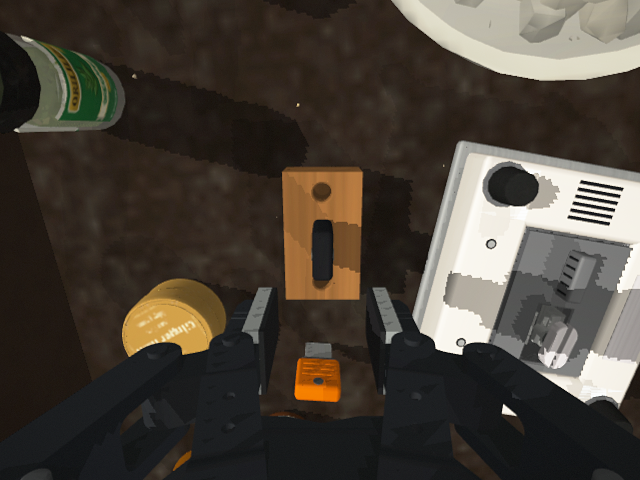

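```bash
python3 -m jog '[[[-0.2,2,0],[0,0,1],3.2],[[-0.5,5,0],[0,0,3],3.2],[[-0.9,8,0],[0,0,5],3.2],[[-1.3,11,0],[0,0,7],3.2],[[-1.6,13.5,1],[0,0,9],3.2],[[-1.82,15.29,2],[0,0,9.8],3.2],[[-1.82,15.29,2.5],[0,0,9.8],3.2],[[-1.82,15.29,2.5],[0,0,9.8],3.2],[[-1.82,15.29,2.5],[0,0,9.8],3.2],[[-1.82,15.29,2.5],[0,0,9.8],3.2]]'
python3 - <<'E'
from h import *
np.set_printoptions(precision=4,suppress=True)
c=cam("wrist");s=get_state();print(s['time'],s['ee_pos'],s['ee_rot'],s['ft_force']);p,d=read_camera("wrist")
cv2.imwrite("pics/w15.png",p)
W=cloud(c,d);Z=W[...,2]
so=np.array([.4323,.2597]);a=np.radians(-15.33)
q=W[...,:2]-so;X=q@[np.cos(a),np.sin(a)];Y=q@[-np.sin(a),np.cos(a)]
m=(Z>.058)&(Z<.066)&(abs(X)<.01)&(Y<-.003)&(Y>-.05)
print(m.sum(),"x",np.percentile(X[m],[2,50,98])*1e3,"y",np.percentile(Y[m],[2,50,98])*1e3,np.median(Z[m]))
P=W[m];print(cv2.minAreaRect((P[:,:2]*1000).astype(np.float32)))
p,d=read_camera("scene");c=cam("scene");W=cloud(c,d)
v,u=np.mgrid[0:480,0:640]
for cx,cy in ((.46,.43),(.44,.43),(.47,.44),(.48,.45)):
    q=W[...,:2]-[cx,cy];X=q@[np.cos(a),np.sin(a)];Y=q@[-np.sin(a),np.cos(a)]
    m=(abs(X)<.06)&(abs(Y)<.065)&(d>0);print(cx,cy,m.sum(),np.percentile(W[m][:,2],[0.5,50,98,99.5,100]),proj(c,(cx,cy,0)))
cv2.imwrite("pics/scene15.png",p)
E
```

```text
time: 27.7
ee_pos: [0.4268, 0.237, 0.1079]
ee_rot: [-3.141, 0.0, -1.838]
ft_force: [-0.4, -1.5, -0.8]
opening: 0.373
27.7 [0.4268 0.237  0.1079] [-3.1411  0.0004 -1.8384] [-0.418  -1.4895 -0.7803]
1084 x [-4.6591 -0.0121  5.112 ] y [-38.7131 -25.472  -10.6177] 0.062368509421942525
((426.1582946777344, 236.05567932128906), (29.52797508239746, 10.020401000976562), 75.05732727050781)
0.46 0.43 6164 [-0.0041 -0.0016  0.0005  0.0011  0.0023] [263.902  363.5828]
0.44 0.43 6469 [-0.0041 -0.0016  0.0005  0.0011  0.0018] [273.005  371.8567]
0.47 0.44 6174 [-0.0041 -0.0016  0.0005  0.001   0.0023] [254.1251 363.5109]
0.48 0.45 6181 [-0.0041 -0.0016  0.0005  0.0011  0.0023] [244.3439 363.4389]
```

View pics/w15.png

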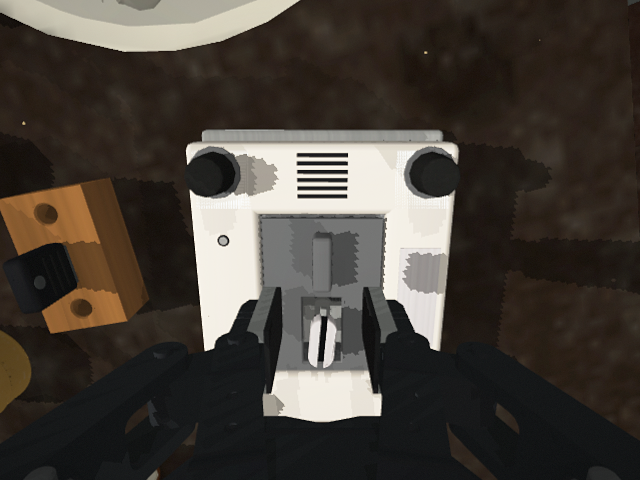

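View pics/scene15.png

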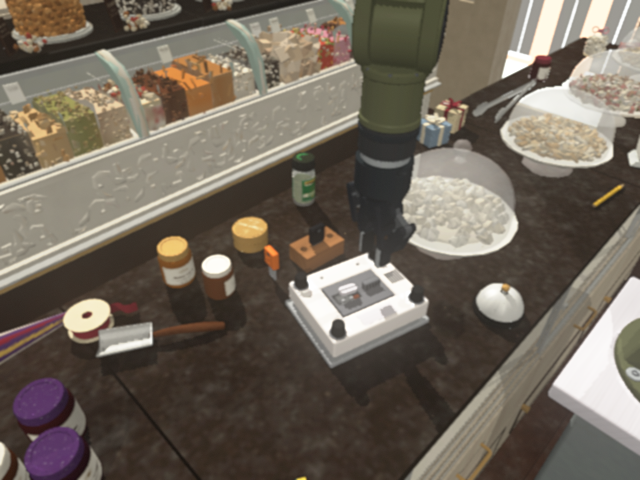

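```bash
python3 -m jog '[[[0,0,1.5],[0,0,0],3],[[0,0,3],[0,0,0],3],[[0,0,4.2],[0,0,0],3],[[0,0,5],[0,0,0],3],[[0,0,5.4],[0,0,0],3],[[0,0,5.6],[0,0,0],3],[[0,0,5.6],[0,0,0],0.8],[[0,0,5.6],[0,0,0],0.5],[[0,0,5.6],[0,0,0],0.5],[[0,0,5.6],[0,0,0],0.5]]' 50
python3 - <<'E'
from h import *
p,d=read_camera("side");c=cam("side");x,y=proj(c,(.43,.25,.06)).astype(int)
cv2.imwrite("pics/side16z.png",cv2.resize(p[y-60:y+50,x-70:x+70],None,fx=5.4,fy=5.4,interpolation=cv2.INTER_CUBIC))
print(get_state()["ft_force"],get_state()["opening"])
E
```

```text
time: 29.05
ee_pos: [0.4263, 0.2372, 0.0521]
ee_rot: [-3.141, 0.001, -1.838]
ft_force: [0.1, -0.2, 3.1]
opening: 0.097
[-0.48308965 -0.87497974  5.52049518] 0.09874074402571661
```

View pics/side16z.png

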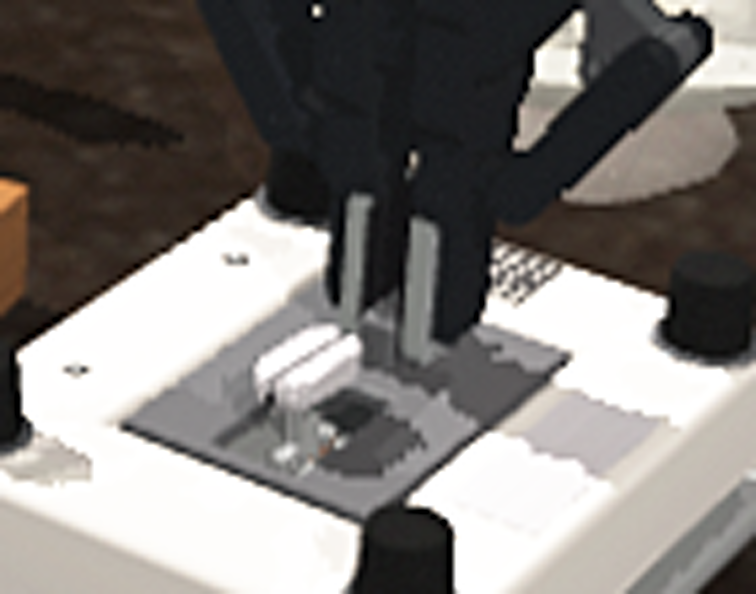

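```bash
python3 -m jog '[[[0,0,-0.1],[0,0,0],0.5],[[0,0,-0.2],[0,0,0],0.5],[[0,0,-0.4],[0,0,0],0.5],[[0,0,-0.6],[0,0,0],0.5],[[0,0,-0.8],[0,0,0],0.5],[[0,0,-1.0],[0,0,0],0.5],[[0,0,-1.2],[0,0,0],0.5],[[0,0,-1.4],[0,0,0],0.5],[[0,0,-1.6],[0,0,0],0.5],[[0,0,-1.6],[0,0,0],0.5]]'
python3 - <<'E'
from h import *
p,d=read_camera("side");c=cam("side");x,y=proj(c,(.43,.25,.06)).astype(int)
cv2.imwrite("pics/side17z.png",cv2.resize(p[y-60:y+50,x-70:x+70],None,fx=5.4,fy=5.4,interpolation=cv2.INTER_CUBIC))
print(get_state()["ft_force"],get_state()["opening"])
E
```

```text
time: 30.35
ee_pos: [0.4261, 0.2371, 0.0679]
ee_rot: [-3.141, 0.0, -1.838]
ft_force: [0.5, -0.3, -1.4]
opening: 0.1
[ 0.00519365 -0.94343788 -1.60773806] 0.09452356530618788
```

View pics/side17z.png

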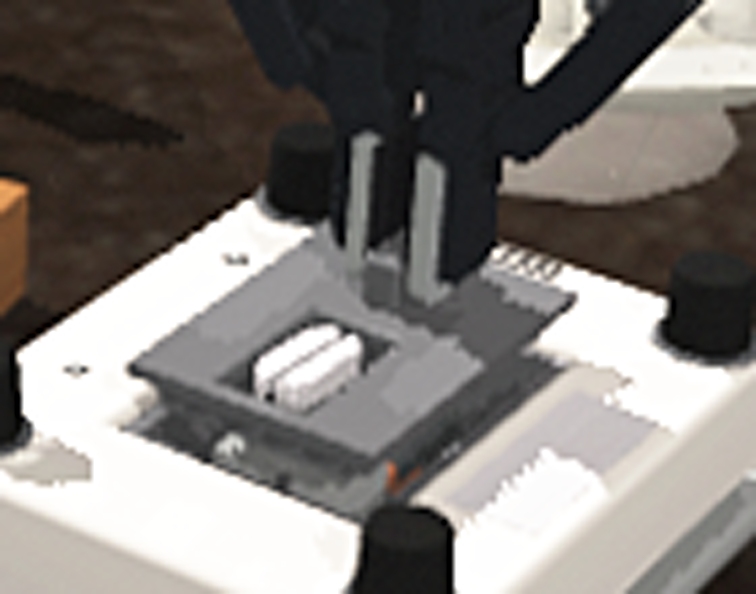

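```bash
python3 -m jog '[[[0,0,-1.5],[0,0,0],0.5],[[0,0,-3.0],[0,0,0],0.5],[[-0.5,0,-4.5],[0,0,0],0.5],[[-2.5,0.2,-4.5],[0,0,0],0.5],[[-5.5,0.6,-4.5],[0,0,0],0.5],[[-8.5,0.9,-4.5],[0,0,0],0.5],[[-11.5,1.2,-4.5],[0,0,0],0.5],[[-14.5,1.6,-4.5],[0,0,0],0.5],[[-16.5,1.8,-4.5],[0,0,0],0.5],[[-17.1,1.8,-4.5],[0,0,0],0.5]]'
python3 - <<'E'
from h import *
p,d=read_camera("side");cv2.imwrite("pics/side18.png",p)
s=get_state();print(s["ft_force"],s["opening"],s["ee_pos"])
E
```

```text
time: 31.65
ee_pos: [0.4535, 0.4088, 0.1121]
ee_rot: [3.141, 0.0, -1.836]
ft_force: [0.5, -0.5, -0.6]
opening: 0.097
[ 0.16141226  0.01262691 -0.04777327] 0.09690478209692675 [0.45366079 0.4085369  0.11219377]
```

View pics/side18.png

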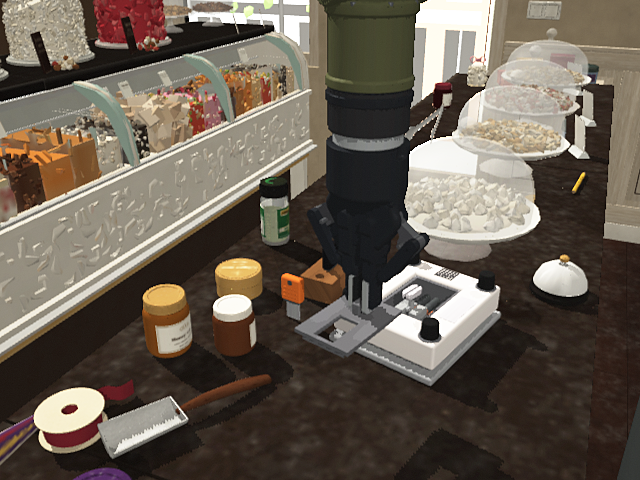

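```bash
python3 -m jog '[[[0,0,1],[0,0,0],0.5],[[0,0,3],[0,0,0],0.5],[[0,0,5],[0,0,0],0.5],[[0,0,7],[0,0,0],0.5],[[0,0,8.2],[0,0,0],0.5],[[0,0,9.0],[0,0,0],0.5],[[0,0,9.5],[0,0,0],0.5],[[0,0,9.7],[0,0,0],0.5],[[0,0,9.7],[0,0,0],0.5],[[0,0,9.7],[0,0,0],0.5]]'
python3 - <<'E'
from h import *
p,d=read_camera("side")
c=cam("side");x,y=proj(c,(.455,.42,.01)).astype(int);print(x,y)
cv2.imwrite("pics/side19z.png",cv2.resize(p[y-70:y+60,x-80:x+80],None,fx=4.6,fy=4.6,interpolation=cv2.INTER_CUBIC))
print(get_state()["ft_force"],get_state()["ee_pos"])
E
```

```text
time: 32.95
ee_pos: [0.454, 0.4069, 0.0161]
ee_rot: [-3.141, 0.001, -1.838]
ft_force: [0.5, -0.1, -0.7]
opening: 0.096
356 393
[ 0.63118234 -0.11585686 -0.35981091] [0.45398544 0.40694945 0.01610103]
```

View pics/side19z.png

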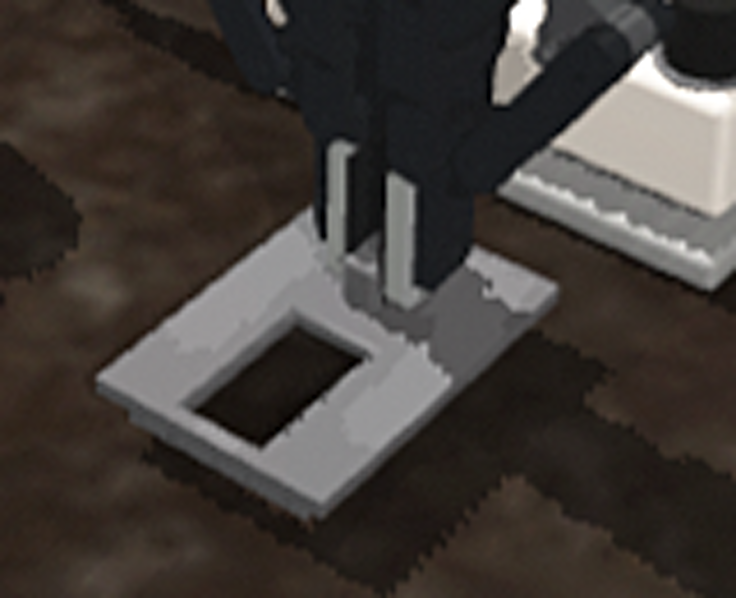

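```bash
python3 -m jog '[[[0,0,0.05],[0,0,0],0.5],[[0,0,0.1],[0,0,0],0.5],[[0,0,0.14],[0,0,0],0.5],[[0,0,0.18],[0,0,0],0.5],[[0,0,0.21],[0,0,0],0.5],[[0,0,0.21],[0,0,0],0.5],[[0,0,0.21],[0,0,0],0.5],[[0,0,0.21],[0,0,0],0.5],[[0,0,0.21],[0,0,0],0.5],[[0,0,0.21],[0,0,0],0.5]]'
```

```text
time: 34.25
ee_pos: [0.4537, 0.4067, 0.0136]
ee_rot: [3.142, -0.0, -1.838]
ft_force: [-0.1, -0.0, -2.2]
opening: 0.098
```

```bash
python3 -m jog '[[[0,0,0.03],[0,0,0],0.5],[[0,0,0.05],[0,0,0],0.5],[[0,0,0.05],[0,0,0],0.5],[[0,0,0.05],[0,0,0],1.5],[[0,0,0.05],[0,0,0],2.5],[[0,0,0.0],[0,0,0],3],[[0,0,-1],[0,0,0],3],[[0,0,-4],[0,0,0],3],[[0,0,-8],[0,0,0],3],[[0,0,-12],[0,0,0],3]]'
python3 -m jog '[[[0,0,-5],[0,0,0],3],[[0,0,-9],[0,0,0],3],[[0,0,-9],[0,0,0],3],[[0,0,-9],[0,0,0],3],[[0,0,-9],[0,0,0],3],[[0,0,-9],[0,0,0],3],[[0,0,-9],[0,0,0],3],[[0,0,-9],[0,0,0],3],[[0,0,-9],[0,0,0],3],[[0,0,-9],[0,0,0],3]]'
python3 - <<'E'
from h import *
np.set_printoptions(precision=4,suppress=True)
for n in ("side","wrist","scene"):
    p,d=read_camera(n);cv2.imwrite(f"pics/{n}20.png",p)
    c=cam(n);W=cloud(c,d);Z=W[...,2]
    a=np.radians(-15.33);q=W[...,:2]-[.46,.43];X=q@[np.cos(a),np.sin(a)];Y=q@[-np.sin(a),np.cos(a)]
    m=(Z>.006)&(Z<.02)&(abs(X)<.05)&(abs(Y)<.07)&(d>0);P=W[m]
    if m.sum()>50:
        A=np.c_[P[:,:2]-P[:,:2].mean(0),np.ones(len(P))];k=np.linalg.lstsq(A,P[:,2],rcond=None)[0]
        print(n,m.sum(),cv2.minAreaRect((P[:,:2]*1000).astype(np.float32)),np.median(P[:,2]),"tilt deg",np.degrees(k[:2]))
s=get_state();print(s['time'],s['ee_pos'])
E
```

```text
time: 35.5
ee_pos: [0.4537, 0.4067, 0.1354]
ee_rot: [-3.141, 0.0, -1.838]
ft_force: [1.5, 0.3, 0.2]
opening: 0.351
time: 36.75
ee_pos: [0.4538, 0.4067, 0.2236]
ee_rot: [-3.142, 0.0, -1.838]
ft_force: [-0.0, -0.3, -0.5]
opening: 0.35
side 3127 ((461.334228515625, 429.36920166015625), (94.99789428710938, 65.97064208984375), 75.16370391845703) 0.010555509837507693 tilt deg [-0.0334 -0.6703]
wrist 5233 ((459.90216064453125, 429.8437194824219), (92.86750793457031, 64.08324432373047), 74.70113372802734) 0.01087673092173952 tilt deg [0.0157 0.0237]
scene 2006 ((458.8030090332031, 430.7644958496094), (92.59553527832031, 66.4863052368164), 74.37713623046875) 0.010792391288377556 tilt deg [ 0.1031 -0.4322]
36.9 [0.4538 0.4068 0.2237]
```

View pics/side20.png

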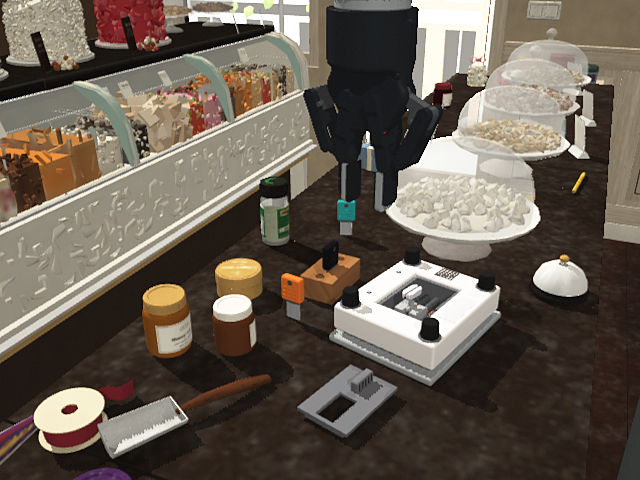

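View pics/wrist20.png

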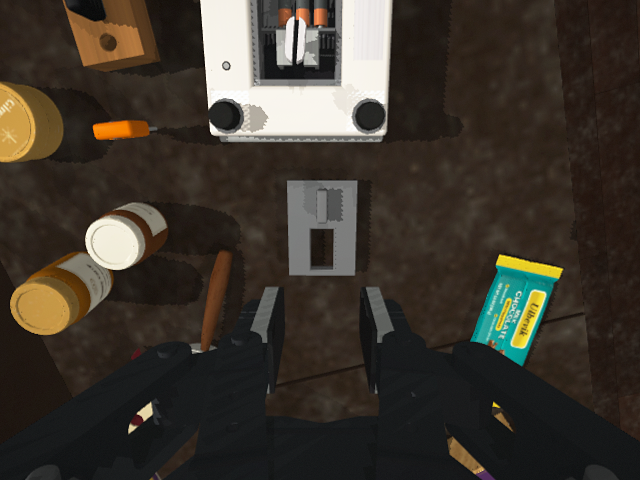

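```bash
python3 -c "
from bench import *
print(hand_in())"
```

```text
the job is handed in; nothing more can be done
None
```

The scale's battery cover is off and lying flat, right way up, on the counter. The key is back in its block, and the job was handed in at 36.9 s of the allowed 72 s.

- **Unlocking:** I set the key's blade in the slot and pushed with about 6–7 N at the wrist readings I took. I then turned it 88° anticlockwise. Afterwards the fastener measured about 1.49 rad, with its head up.
- **Key:** It is seated in the block's slot, with its top at 67 mm, the same height as before I took it.
- **Cover:** I lifted it straight up by the rib and put it down at about (0.46, 0.43). Its top face is 11 mm above the counter. The wrist camera shows less than 0.1° of tilt.
- **Everything else:** The other goods look unmoved in the last pictures, and the gripper was about 0.2 m above everything when I handed in.

**Disagreements with the task text:**
- **Head height:** Before I pushed, the head already stood about 16.5 mm above the scale's face, although its slot lay in the locked direction. The text gives 10.5 mm while locked, so I set the push depth by force and depth readings instead.
- **Tilt reading:** The side and scene cameras' depth fits gave 0.7° and 0.4° of cover tilt. I put that down to depth noise.

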